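Refit the return spring of a plate carriage

ROBOT

A 6-joint arm with a two-finger parallel gripper is mounted at the origin on the work surface. World frame = base frame: x ahead of the robot, y to its left, z up, the work surface at z = 0. Lengths are in m, angles in rad, forces in N, time in s.
With the tool pointing down it reaches from about 0.3 to 1 m from the base axis. Payload 5.1 kg.
Tool frame: the origin (TCP) lies between the finger pads; the fingertips stand 8 mm ahead of it and the grasp point (between the pads) lies 11 mm behind it; z points along the fingers, x is the direction in which the jaws open and shut, and the axes are right-handed (so a half turn about z gives the same grasp; the last joint's range is limited). The gripper opens to 95 mm and grips with 3 to 60 N. Pads are 20 mm wide; open, the fingers measure 119 mm over their backs; the gripper's body (75 mm by 180 mm) begins 59 mm behind the grasp point.
Start: joints at [-1.19, 0.124, 1.65, -0, 1.367, -0.083], TCP at [0.291, -0.581, 0.223] pointing down, gripper open.
Joint ranges: [-2.61, 2.61], [-1.02, 2.33], [0.03, 2.71], [-1.35, 4.49], [0.32, 2.68], [-2.91, 2.91]. Speed limits (rad/s): [2.57, 2.57, 3.14, 3.14, 3.14, 3.14].

INTERFACE

Orientations are given as a unit quaternion [w, x, y, z].
In Python, from workcell import observe, grab_frame, sign_off gives the robot as it stands.
- The arm moves only by the tool move_arm, never from a script. Its argument "series" is a list of rows, each a list of 3 entries, a list of its own where there are three numbers: the shift along the tool's x, y, z in m, then the turn about the tool's z in degrees, then the opening, from -1 (shut) to 1 (fully open), so that 0 is half open. A call has 1 to 12 rows; each row is the pose to reach, as a shift and turn from the pose measured when the call began, along the tool's axes at that moment; what a row does not reach only later rows make up. A row lasts 1/10 s, in which the tool goes at most 50 mm and 8.59 degrees, less where a joint would pass 70% of its speed; a pose out of reach is approached as far as the arm can. A call with a gripper value outside its range is refused whole. The fingers move at their own pace and stop on an object; "force" is the grip in N (left out, the last holds). Time passes only in rows, so rows that repeat a pose let the fingers close. It gives the time, the measured TCP pose, the force and the opening at its end, in the units of the state.
- observe(): the state, without advancing time (a new reading comes with each control period).
- grab_frame(name): name is "side" or "top" or "wrist"; returns a dict with "pixels" (384x512x3 uint8, red, green, blue), "camera_matrix" (3x3 intrinsics, pixels), "world_from_camera" (4x4, takes a point from camera to world coordinates). Camera axes: x right, y down, z forward; pixel columns grow to the right and rows downward; lengths in m; the calibration is good to about 2 mm. A picture is of the moment at which its call begins. There is no depth.
- sign_off(): hands the job in, once; it reports no verdict.
The state is a dict: "clock": time; "joint_pos": joint angles; "dq": joint speeds; "tau": joint torques, N m; "tcp_pos": TCP position; "eef_rot": TCP orientation; "ft_force": force on the tool from outside, world axes, zero at the start; "moment": the same for the moment, N m; "grip_width": finger opening in m.
Only numpy, scipy, OpenCV 4.12 (cv2) and the standard library are available. Lean on these libraries where they do the work, as an engineer would, in place of code of your own. Each camera call takes 0.05 s, during which the arm holds its last target.

TASK

Refit the carriage return spring on the opened plate-carriage module: take the spring from the foam insert, drop its bent hook down through the hole in the carriage's spring tab (feel for the hole, do not bear down on the tab), then stretch the spring and put its eye over the post so that it sits in the neck under the head, and let go. The spring must end up holding the carriage in at its home stop; do not overstretch the spring, and leave the other things on the bench alone.

Things in the scene. Friction and masses are not known exactly. Their poses are not given: they have to be found in the camera images.
- grip (a point): Middle (on the axis) of the close-wound end section of the loose steel tension spring, 16 mm across, 32 mm long: the place to hold it; foam cut away 18 mm to both sides along the spring, floor 28 mm below. +y along the spring to the eye, z up. Towards -y: 18 mm of working turns, 9 mm of end turns, then 30 mm of straight 3 mm wire on the axis to the hook's bend, 73 mm from here when slack.
- eye (a point): Centre of the spring's eye: flat closed loop of 3 mm wire, level, 15 mm inside and 21 mm outside diameter, 32 mm from grip towards +y on the axis.
- hook_tip (a point): Lower end of the spring's hook (centre of the rounded end of the 3 mm wire). From the bend the hook goes 18 mm down, leaning 14 degrees back under the spring, so this end lies 4.5 mm nearer the eye than the bend; slack, it is 68 mm from grip towards -y and 18 mm below the axis.
- hook_end (a joint): Stretch of the spring beyond its free length, m (0 slack). It begins to open at 3.5 N: pull = 3.5 N + 140 N/m times this. Fitted it comes to 0.012 to 0.036; above 0.05 it is overstretched and spoilt.
- tab (a point): Point level with the top face of the carriage's spring tab: flat steel plate 4 mm thick, top 50 mm above the bench, free 30 mm below, with one upright 6.5 mm hole. The tab is clamped in slots, set by hand, does not shift: its hole lies in line, 3 to 25 mm from this point away from the post (-y), not measured where. Plate: 24 mm past the hole to the post, 30 mm the other way. +y to the post.
- post (a point): Middle of the neck of the spring post, 42 mm above the bench, in line with the tab's hole along the slide. Neck 6 mm thick, from 38 to 46 mm above the bench; above it the bevelled head, 9 mm across, top at 49 mm; below it a stand-off 18 mm across. Base plate's top at 14 mm. With the carriage home the hole is 123 to 145 mm away.
- carriage (a joint): How far the carriage has slid out from its home stop, m (0 home, up to 0.07). It slides out away from the post, rubs with 2.5 N and stays where it is left; pulling the tab towards the post brings it home.
- module: Plate-carriage module: aluminium base plate 210 x 340 x 8 mm on rubber feet, fixed to the bench, with guide rails, stop and motor; its carriage carries a 96-well plate. Origin under its middle, on the bench; y along the slide towards the post, the tab and post on the -x side. Highest part 60 mm.
- spring: The whole spring, 70 g, lying level in a black foam insert; origin at grip. It stretches only along its axis.
- screwdriver: Bystander: screwdriver, 190 mm, lying.
- spanner: Bystander: spanner, 140 mm, lying.
- grease_jar: Bystander: white jar, 52 mm across, 45 mm high.
- spare_plate: Bystander: clear 96-well plate, 128 x 86 x 14 mm.
- manifold: Bystander: eight-nozzle aluminium manifold, 110 x 26 x 48 mm.
- screw_dish: Bystander: white dish with screws, 68 mm across, 22 mm high.
- tip_box: Bystander: grey tip box, 85 x 120 x 57 mm.
- stud: The same spring post, screwed to the module's base plate; origin at its foot, on its axis, 14 mm above the bench.

How it is judged:
By the outcome, as a careful person would: the job done as asked, in the order asked, and still so for the second after the job is handed in, with the robot touching nothing.
It also fails if it takes over 67 s, if anything falls off the work surface, if the arm or the gripper's body presses on something with over 40 N, if the wrist force passes 120 N, or if a joint passes its speed limit or range.

## Working session

There is one attempt and no reset: what is moved stays moved. The work goes in short steps, Python scripts to look and compute and a tool call to move; the robot and the scene stay as the last step left them, time stands still between calls to the robot, and variables do not carry over. Pictures are saved under pics/ and viewed, and the job is handed in when it is done.

Besides the shell and the picture viewer there is one more tool, called by a JSON object that holds its "op" and its "data", one argument or row to a line. move_arm: Moves the arm, as the interface text tells. Its arguments: {"type":"object","properties":{"series":{"type":"array","items":{"type":"array"}},"force":{"type":"number"}},"required":["series"]}

```bash
mkdir -p pics
cat > h.py <<'E'
import numpy as np, cv2
from workcell import observe, grab_frame, sign_off
def save(n,fn):
    f=grab_frame(n); np.savez('pics/'+fn+'.npz',**f)
    cv2.imwrite('pics/'+fn+'.png',f['pixels'][:,:,::-1]); return f
def load(fn): return dict(np.load('pics/'+fn+'.npz'))
def ray(f,u,v):
    K=f['camera_matrix'];T=f['world_from_camera']
    d=T[:3,:3]@np.linalg.inv(K)@np.array([u,v,1.]); return T[:3,3],d/np.linalg.norm(d)
def onz(f,u,v,z):
    o,d=ray(f,u,v); return o+d*(z-o[2])/d[2]
def proj(f,p):
    T=f['world_from_camera'];c=T[:3,:3].T@(np.asarray(p)-T[:3,3]);q=f['camera_matrix']@c;return q[:2]/q[2]
def tri(f1,a,f2,b):
    o1,d1=ray(f1,*a);o2,d2=ray(f2,*b)
    A=np.stack([d1,-d2],1);s=np.linalg.lstsq(A,o2-o1,rcond=None)[0]
    p,q=o1+d1*s[0],o2+d2*s[1];return (p+q)/2,np.linalg.norm(p-q)
def zoom(fn,u0,v0,u1,v1,out,s):
    im=cv2.imread('pics/'+fn+'.png')[v0:v1,u0:u1]
    cv2.imwrite('pics/'+out+'.png',cv2.resize(im,None,fx=s,fy=s,interpolation=cv2.INTER_CUBIC))
E
python3 - <<'E'
from h import *
for n in ['side','top','wrist']:
    f=save(n,n+'0'); print(n,f['world_from_camera'].round(3).tolist(),f['camera_matrix'].round(1).tolist())
s=observe();print({k:np.round(v,4).tolist() for k,v in s.items()})
E
```

```text
side [[-0.985, -0.103, 0.139, 0.315], [-0.173, 0.528, -0.831, 1.344], [0.012, -0.843, -0.538, 1.018], [0.0, 0.0, 0.0, 1.0]] [[466.4, 0.0, 258.4], [0.0, 466.4, 193.4], [0.0, 0.0, 1.0]]
top [[0.024, -0.988, 0.15, 0.385], [-1.0, -0.022, 0.009, -0.102], [-0.005, -0.15, -0.989, 1.084], [0.0, 0.0, 0.0, 1.0]] [[346.9, 0.0, 261.4], [0.0, 346.9, 193.9], [0.0, 0.0, 1.0]]
wrist [[0.448, -0.856, -0.258, 0.363], [-0.894, -0.429, -0.128, -0.544], [-0.002, 0.288, -0.958, 0.384], [0.0, 0.0, 0.0, 1.0]] [[288.6, 0.0, 253.7], [0.0, 288.6, 188.1], [0.0, 0.0, 1.0]]
{'clock': 0.15, 'joint_pos': [-1.1896, 0.1244, 1.6513, -0.0, 1.3675, -0.0826], 'dq': [0.0004, -0.0022, -0.0031, 0.0005, 0.0004, -0.0014], 'tau': [0.0002, -41.8191, -36.0472, 0.0776, 0.0469, -0.0001], 'tcp_pos': [0.2906, -0.5809, 0.2217], 'eef_rot': [-0.0005, 0.8507, -0.5257, -0.0006], 'ft_force': [-0.2486, 0.6675, 0.1269], 'moment': [0.0158, 0.0085, -0.0317], 'grip_width': 0.0949}
```

View pics/top0.png

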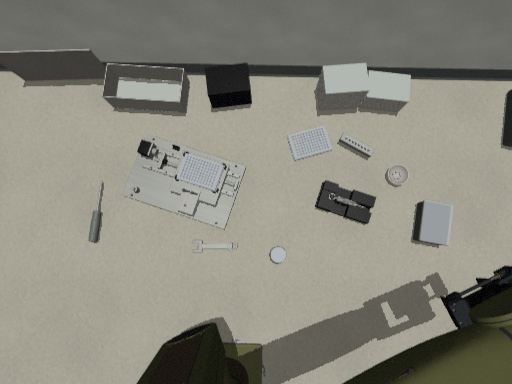

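View pics/side0.png

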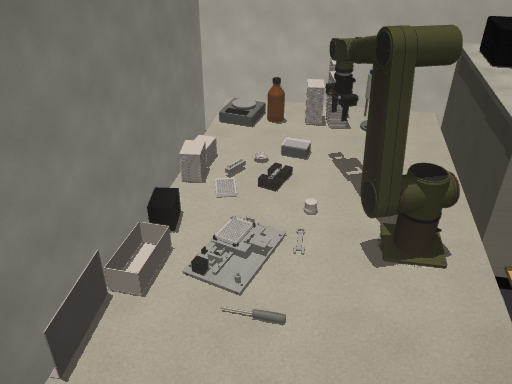

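View pics/wrist0.png

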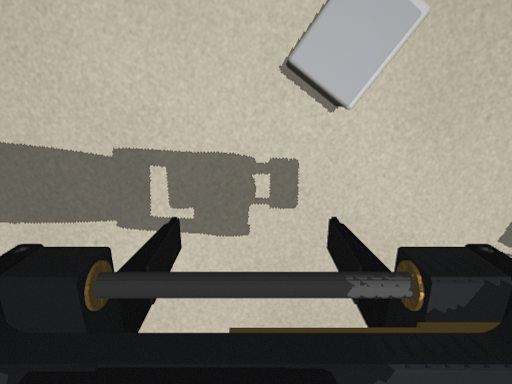

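Run:
```python
from h import *
zoom('top0',305,170,385,230,'z1',10)
zoom('top0',115,130,255,235,'z2',5.7)
zoom('side0',180,210,300,295,'z3',6.6)
f=load('top0')
for p in [(346,203),(140,185)]: print(onz(f,*p,.04))
```

```text
[ 0.52099952 -0.34923235  0.04      ]
[0.56212368 0.27976011 0.04      ]
```

View pics/z1.png

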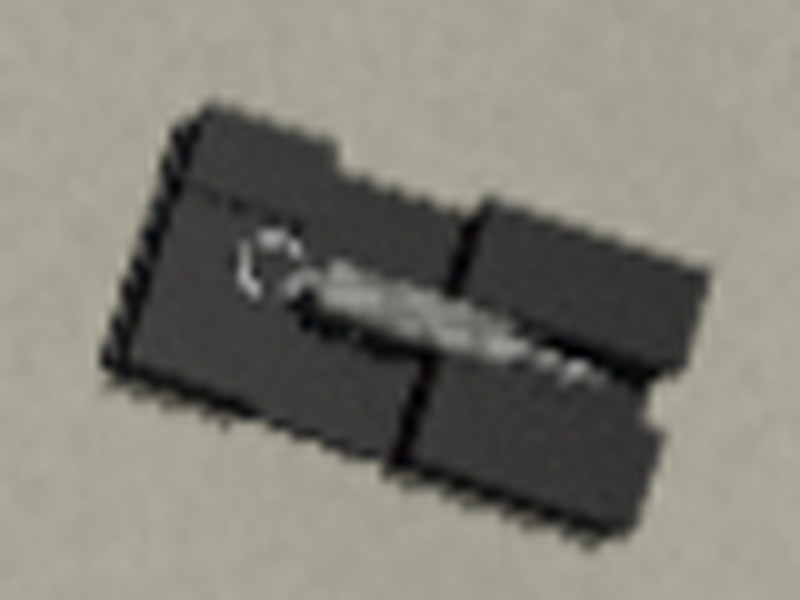

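View pics/z2.png

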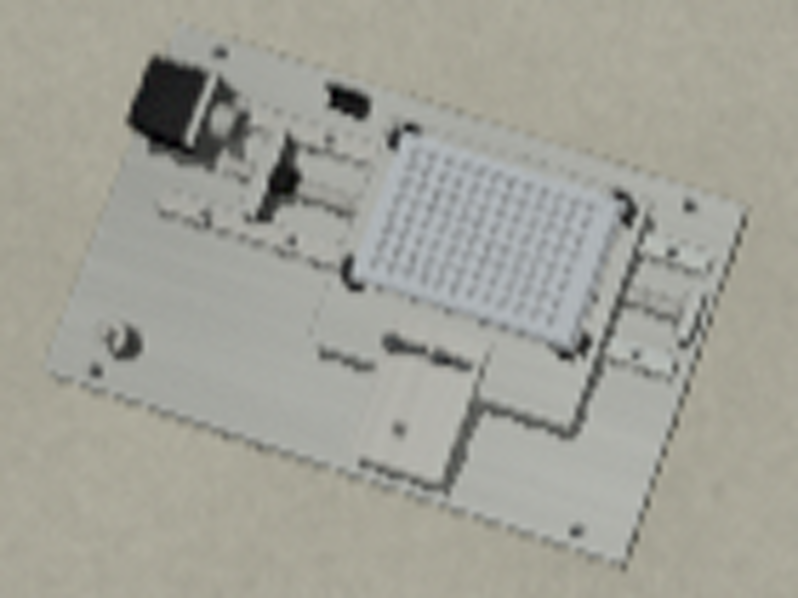

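View pics/z3.png

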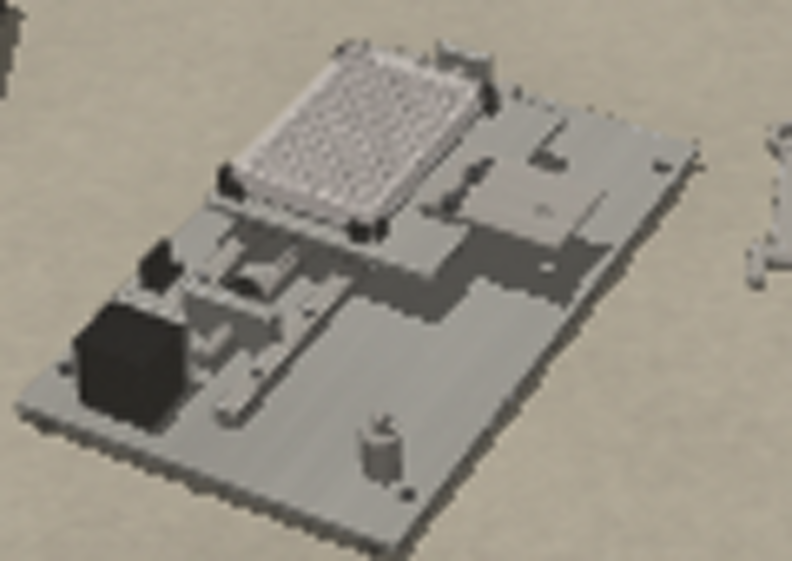

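```bash
cat >> h.py <<'E'
from scipy.spatial.transform import Rotation as R
def pose():
    s=observe();q=s['eef_rot'];return np.array(s['tcp_pos']),R.from_quat([q[1],q[2],q[3],q[0]]).as_matrix(),s
def shift(p,yvec=None):
    "tool-frame shift to TCP target p; turn (deg) to bring tool y on yvec"
    t,M,s=pose(); d=M.T@(np.asarray(p)-t)
    a=None
    if yvec is not None:
        v=M.T@np.array([yvec[0],yvec[1],0.]); a=np.degrees(np.arctan2(-v[0],v[1]))
    return d.round(4),a
E
python3 - <<'E'
from h import *
f=load('top0');g=load('side0')
zoom('side0',250,160,300,195,'z4',15)
T=lambda u,v:(305+u/10,170+v/10)
for z in(.03,.04,.05): print(z,onz(f,*T(270,265),z),onz(f,*T(610,385),z))
Z=lambda u,v:(115+u/5.7,130+v/5.7)
print('post',onz(f,*Z(120,338),.049),'hole',onz(f,*Z(398,429),.05))
a=onz(f,*Z(120,338),.049);b=onz(f,*Z(398,429),.05);print(np.linalg.norm(a-b),np.degrees(np.arctan2(*(a-b)[1::-1])))
sp=np.array([.528,-.345,.15]);print(shift(sp,[-.33,-.94]))
E
```

```text
0.03 [ 0.5414079  -0.30900059  0.03      ] [ 0.50679465 -0.41225959  0.03      ]
0.04 [ 0.5399252  -0.30703619  0.04      ] [ 0.50564031 -0.40931564  0.04      ]
0.05 [ 0.5384425  -0.30507179  0.05      ] [ 0.50448597 -0.40637168  0.05      ]
post [0.54712404 0.28744366 0.049     ] hole [0.50177589 0.13654836 0.05      ]
0.15756536521024164 73.27304447378783
(array([-0.1047, -0.3179,  0.0719]), np.float64(-44.083010754886104))
```

View pics/z4.png

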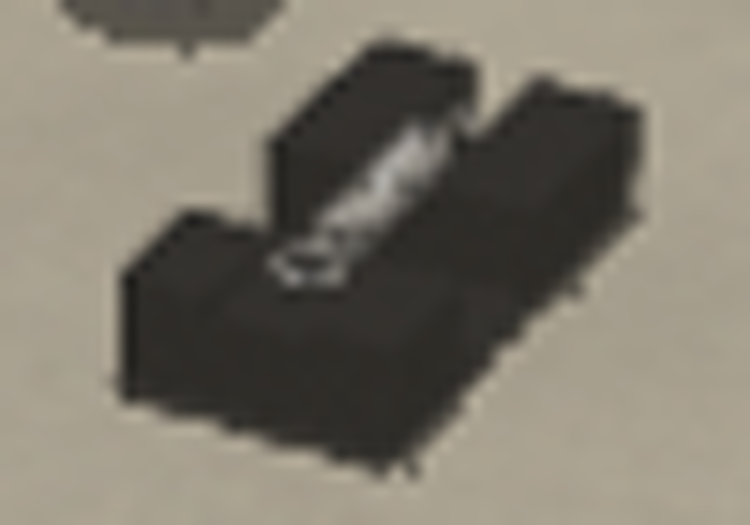

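{"op": "move_arm", "data": {
  "series": [
    [[-0.015,-0.045,0.0],-6,1],
    [[-0.03,-0.09,0.0],-12,1],
    [[-0.045,-0.135,0.01],-18,1],
    [[-0.06,-0.18,0.02],-24,1],
    [[-0.075,-0.225,0.03],-31,1],
    [[-0.09,-0.27,0.04],-38,1],
    [[-0.1,-0.305,0.05],-44,1],
    [[-0.105,-0.318,0.05],-44,1],
    [[-0.105,-0.318,0.05],-44,1],
    [[-0.105,-0.318,0.05],-44,1]
  ]
}}

```text
clock: 1.15
tcp_pos: [0.5276, -0.3454, 0.1723]
eef_rot: [-0.0, 0.986, -0.169, -0.0]
ft_force: [0.3, -0.2, 0.4]
grip_width: 0.0952
```

Run:
```python
from h import *
f=load('top0');g=load('side0');print('eye',tri(f,(332,196.5),g,(270.5,177.7)))
save('wrist','w1');p,M,s=pose();print(p,s['clock'],s['joint_pos'],s['ft_force'],s['dq'])
```

```text
eye (array([ 0.54196297, -0.30858467,  0.03199557]), np.float64(0.0016861585001380877))
[ 0.52735951 -0.34589282  0.17246745] 1.2 [-6.65686986e-01  1.17744356e-01  1.74285629e+00  2.01355060e-04
  1.28160459e+00 -3.24806203e-01] [-0.59290925  0.53024829 -0.03196547] [-0.01436066 -0.00341888 -0.00111842  0.00478197 -0.00137423  0.00097004]
```

View pics/w1.png

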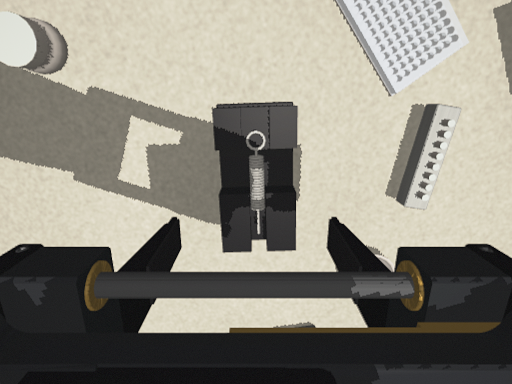

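Run:
```python
from h import *
zoom('w1',205,95,305,255,'z5',5)
w=load('w1');f=load('top0');g=load('side0')
print(tri(w,(256,140),g,(270.5,177.7)),tri(w,(256,140),f,(332,196.5)))
```

```text
(array([ 0.54313337, -0.30566892,  0.03370802]), np.float64(0.0014517658929068175)) (array([ 0.54284845, -0.30836388,  0.02453411]), np.float64(0.003615050323104671))
```

View pics/z5.png

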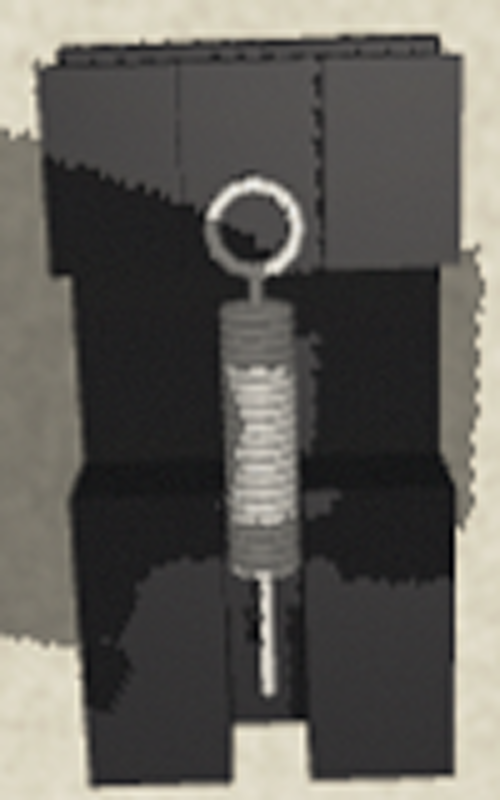

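Run:
```python
from h import *
w=load('w1')
Z=lambda u,v:(205+u/5,95+v/5)
for z in np.arange(.025,.055,.005):
    e=onz(w,*Z(254,228),z);b=onz(w,*Z(268.5,690),z);l=onz(w,*Z(205,228),z);r=onz(w,*Z(303,228),z)
    d=e-b;print(z.round(3),np.linalg.norm(d).round(4),np.linalg.norm(l-r).round(4),np.degrees(np.arctan2(d[1],d[0])).round(2),(e-d/np.linalg.norm(d)*.032).round(4),e.round(4))
```

```text
0.025 0.1083 0.021 72.45 [ 0.5335 -0.3377  0.025 ] [ 0.5431 -0.3071  0.025 ]
0.03 0.1066 0.0206 72.45 [ 0.5337 -0.337   0.03  ] [ 0.5433 -0.3065  0.03  ]
0.035 0.1048 0.0203 72.45 [ 0.5338 -0.3364  0.035 ] [ 0.5435 -0.3059  0.035 ]
0.04 0.1031 0.0199 72.45 [ 0.534  -0.3358  0.04  ] [ 0.5437 -0.3053  0.04  ]
0.045 0.1013 0.0196 72.45 [ 0.5342 -0.3352  0.045 ] [ 0.5439 -0.3046  0.045 ]
0.05 0.0996 0.0193 72.45 [ 0.5344 -0.3345  0.05  ] [ 0.5441 -0.304   0.05  ]
```

Run:
```python
from h import *
print(shift([.507,.156,.16],[-.288,-.957]))
```

```text
(array([-0.187 , -0.4662,  0.0127]), np.float64(-2.7856522901633722))
```

{"op": "move_arm", "data": {
  "series": [
    [[-0.018,-0.045,0.0],-1,1],
    [[-0.036,-0.09,0.0],-2,1],
    [[-0.054,-0.135,0.0],-3,1],
    [[-0.072,-0.18,0.0],-3,1],
    [[-0.09,-0.225,0.0],-3,1],
    [[-0.108,-0.27,0.0],-3,1],
    [[-0.126,-0.315,0.0],-3,1],
    [[-0.144,-0.36,0.005],-3,1],
    [[-0.162,-0.405,0.01],-3,1],
    [[-0.178,-0.445,0.012],-3,1],
    [[-0.187,-0.466,0.013],-3,1],
    [[-0.187,-0.466,0.013],-3,1]
  ]
}}

```text
clock: 2.4
tcp_pos: [0.5071, 0.1567, 0.1602]
eef_rot: [-0.0, 0.99, -0.143, 0.0]
ft_force: [0.4, -0.9, 0.1]
grip_width: 0.0949
```

{"op": "move_arm", "data": {
  "series": [
    [[0.0,0.0,0.0],0,1]
  ]
}}

```text
clock: 2.5
tcp_pos: [0.5074, 0.1555, 0.1606]
eef_rot: [-0.0, 0.99, -0.144, 0.001]
ft_force: [0.8, 0.2, 0.3]
grip_width: 0.0954
```

Run:
```python
from h import *
save('wrist','w2');p,M,s=pose();print(p,s['clock'],s['joint_pos'],M[:,1])
```

```text
[0.50754046 0.15528123 0.16071579] 2.55 [ 1.95683994e-01 -9.46646006e-02  1.97770827e+00  1.21210275e-04
  1.25721135e+00  4.84822678e-01] [-2.85162064e-01 -9.58479040e-01 -7.25459872e-04]
```

View pics/w2.png

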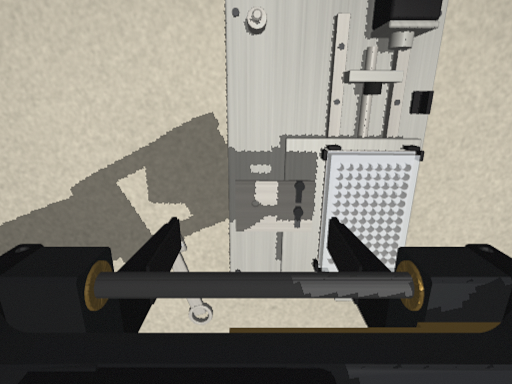

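Run:
```python
from h import *
im=load('w2')['pixels'][120:270,210:330,::-1]
im=np.clip((im/255.)**.5*255,0,255).astype('uint8')
cv2.imwrite('pics/z6.png',cv2.resize(im,None,fx=4,fy=4,interpolation=cv2.INTER_CUBIC))
zoom('w2',230,0,290,40,'z7',10)
```

```text
(no output)
```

View pics/z6.png

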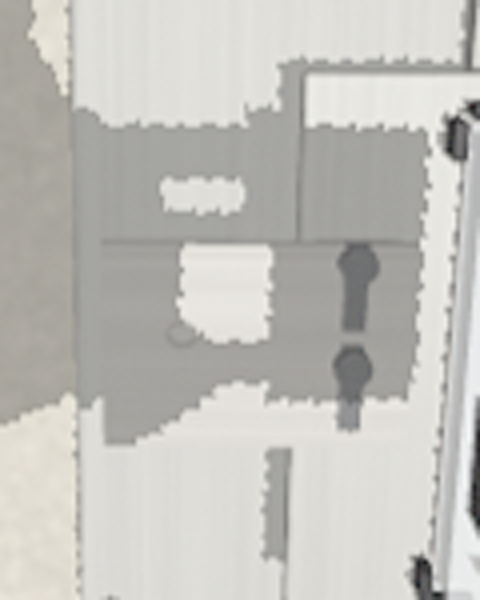

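View pics/z7.png

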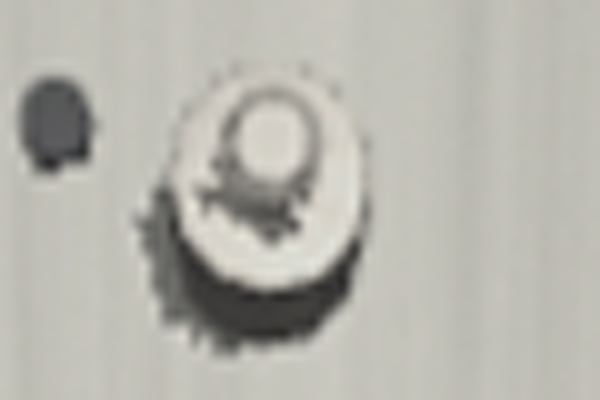

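Run:
```python
from h import *
w=load('w2')
h=onz(w,255.5,203.25,.05);p=onz(w,257,13.9,.048)
e1=onz(w,255.5,180.4,.05);e2=onz(w,238,230.7,.05)
d=p-h;print('hole',h,'post',p,'D',np.linalg.norm(d),'head',np.degrees(np.arctan2(d[1],d[0])))
u=d[:2]/np.linalg.norm(d[:2]);print('edges',(e1-h)[:2]@u,(e2-h)[:2]@u)
# image of module edge direction
f=load('top0');g=load('side0')
a=onz(f,115+120/5.7,130+338/5.7,.048);b=onz(f,115+398/5.7,130+429/5.7,.05);print('top',a,b)
zs=lambda u,v:(180+u/6.6,210+v/6.6)
print('side hole',onz(g,*zs(541,210),.05),'post',onz(g,*zs(381,425),.048))
# plate left edge dir z=.014
x=onz(w,228.3,130,.014);y=onz(w,226,10,.014);print(np.degrees(np.arctan2(*(y-x)[1::-1])))
```

```text
hole [0.50428253 0.13908568 0.05      ] post [0.55321283 0.30065657 0.048     ] D 0.16882928864206773 head 73.15153010301584
edges 0.023807157155500566 -0.030263695077536987
top [0.54728055 0.28781981 0.048     ] [0.50177589 0.13654836 0.05      ]
side hole [0.50313269 0.14006033 0.05      ] post [0.54947444 0.30742609 0.048     ]
73.14533865434154
```

Run:
```python
from h import *
h=np.radians(72.45)
print(shift([.5337,-.3366,.11],[-np.cos(h),-np.sin(h)]))
```

```text
(array([0.1653, 0.464 , 0.0506]), np.float64(0.9814120119973611))
```

{"op": "move_arm", "data": {
  "series": [
    [[0.016,0.045,0.0],1,1],
    [[0.032,0.09,0.0],1,1],
    [[0.048,0.135,0.0],1,1],
    [[0.064,0.18,0.0],1,1],
    [[0.08,0.225,0.0],1,1],
    [[0.096,0.27,0.0],1,1],
    [[0.112,0.315,0.01],1,1],
    [[0.128,0.36,0.02],1,1],
    [[0.144,0.405,0.03],1,1],
    [[0.157,0.442,0.04],1,1],
    [[0.165,0.464,0.05],1,1],
    [[0.165,0.464,0.05],1,1]
  ]
}}

```text
clock: 3.75
tcp_pos: [0.531, -0.3408, 0.1091]
eef_rot: [-0.0, 0.988, -0.156, -0.0]
ft_force: [-0.5, 0.1, 0.7]
grip_width: 0.0952
```

{"op": "move_arm", "data": {
  "series": [
    [[0.0,0.0,0.0],0,1]
  ]
}}

```text
clock: 3.85
tcp_pos: [0.5299, -0.3421, 0.1091]
eef_rot: [-0.001, 0.988, -0.157, -0.001]
ft_force: [0.4, 0.9, -0.7]
grip_width: 0.0953
```

Run:
```python
from h import *
save('wrist','w3');p,M,s=pose();print(p,s['clock'],M[:,1])
zoom('w3',205,35,305,255,'z8',3.6)
```

```text
[ 0.52982021 -0.34203469  0.10910039] 3.9 [-3.10391787e-01 -9.50608657e-01 -3.46206612e-04]
```

View pics/z8.png

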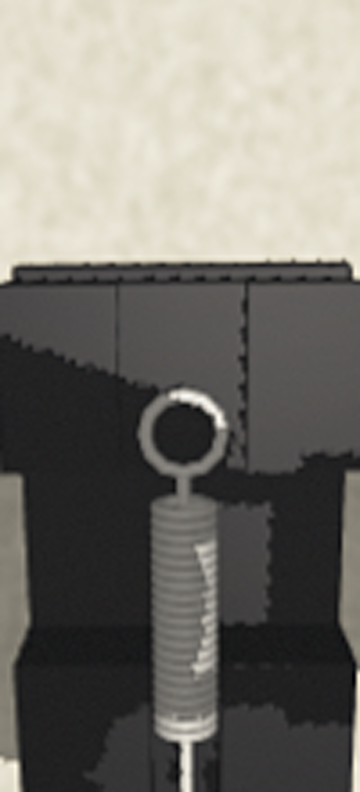

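Run:
```python
from h import *
w=load('w3');g=load('side0');w1=load('w1')
e=(255.8,155.3);bot=(205+184.5/3.6,35+738/3.6)
print(tri(w,e,g,(270.5,177.7)),tri(w,e,w1,(255.8,140.6)))
for z in(.03,.033,.036):
    E=onz(w,*e,z);r=onz(w,205+226/3.6,35+433/3.6,z);l=onz(w,205+139/3.6,35+433/3.6,z)
    print(z,E,np.linalg.norm(l-r),E-np.array([np.cos(1.2645),np.sin(1.2645),0])*.032)
    s=onz(w,205+184/3.6,35+497/3.6,z+.005);print(np.linalg.norm((E-s)[:2]))
```

```text
(array([ 0.54281792, -0.30605862,  0.03352072]), np.float64(0.0007206526683716903)) (array([ 0.54328919, -0.30609332,  0.0331236 ]), np.float64(0.0002832549189095897))
0.03 [ 0.54299535 -0.30659827  0.03      ] 0.020464825502402473 [ 0.5333464  -0.33710889  0.03      ]
0.014238286878670738
0.033 [ 0.54314622 -0.30607789  0.033     ] 0.020211173851744844 [ 0.53349728 -0.33658851  0.033     ]
0.014046660670697686
0.036 [ 0.5432971  -0.30555752  0.036     ] 0.019957522201087197 [ 0.53364816 -0.33606814  0.036     ]
0.013855034464966672
```

Run:
```python
from h import *
h=np.radians(72.45)
print(shift([.5335,-.3366,.022],[-np.cos(h),-np.sin(h)]))
```

```text
(array([ 0.0019, -0.0063,  0.0871]), np.float64(-0.5328138780524048))
```

{"op": "move_arm", "data": {
  "series": [
    [[0.002,-0.006,0.01],-0.5,1],
    [[0.002,-0.006,0.03],-0.5,1],
    [[0.002,-0.006,0.05],-0.5,1],
    [[0.002,-0.006,0.065],-0.5,1],
    [[0.002,-0.006,0.078],-0.5,1],
    [[0.002,-0.006,0.085],-0.5,1],
    [[0.002,-0.006,0.087],-0.5,1],
    [[0.002,-0.006,0.087],-0.5,1],
    [[0.002,-0.006,0.087],-0.5,1]
  ]
}}

```text
clock: 4.8
tcp_pos: [0.5341, -0.3373, 0.0231]
eef_rot: [0.0, 0.988, -0.153, 0.0]
ft_force: [0.3, -0.6, 0.1]
grip_width: 0.095
```

Run:
```python
from h import *
save('wrist','w4');p,M,s=pose();print(p,s['clock'],s['ft_force'])
zoom('w4',155,5,355,255,'z9',3)
```

```text
[ 0.53412169 -0.33739419  0.0231498 ] 4.85 [0.22002879 0.66634951 0.15640804]
```

View pics/z9.png

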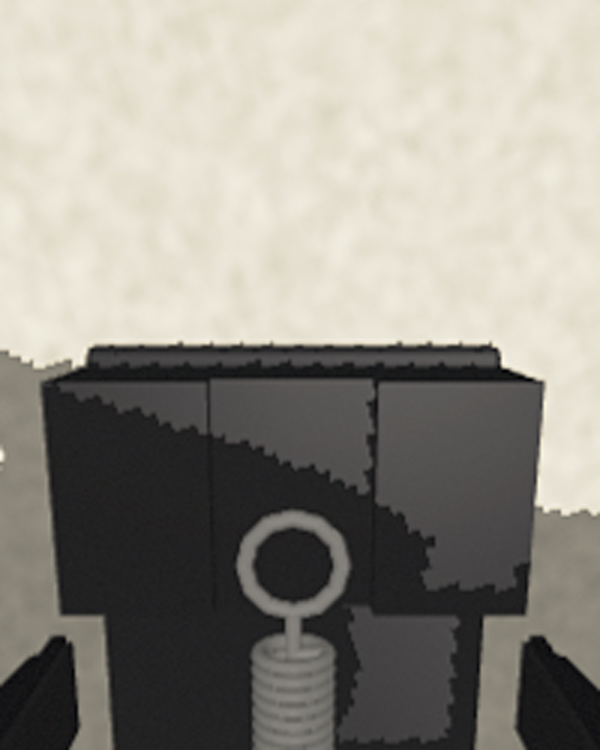

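{"op": "move_arm", "data": {
  "force": 30,
  "series": [
    [[0,0,0],0,-0.5],
    [[0,0,0],0,-1],
    [[0,0,0],0,-1],
    [[0,0,0],0,-1],
    [[0,0,0],0,-1],
    [[0,0,0],0,-1],
    [[0,0,0],0,-1],
    [[0,0,0],0,-1],
    [[0,0,0],0,-1],
    [[0,0,0],0,-1]
  ]
}}

```text
clock: 5.85
tcp_pos: [0.5341, -0.3374, 0.0231]
eef_rot: [0.0, 0.988, -0.153, 0.0]
ft_force: [0.5, -0.4, -1.1]
grip_width: 0.0203
```

{"op": "move_arm", "data": {
  "series": [
    [[0,0,0],0,-1],
    [[0,0,0],0,-1],
    [[0,0,0],0,-1]
  ]
}}

```text
clock: 6.15
tcp_pos: [0.5341, -0.3374, 0.0231]
eef_rot: [0.0, 0.988, -0.153, 0.0]
ft_force: [-0.3, 0.8, 0.8]
grip_width: 0.0155
```

Run:
```python
from h import *
save('wrist','w5');p,M,s=pose();print(p,s['clock'],s['ft_force'],s['grip_width'])
```

```text
[ 0.53410662 -0.33741246  0.02314307] 6.2 [ 0.46388493 -1.10677703 -0.15728993] 0.01521848661789588
```

View pics/w5.png

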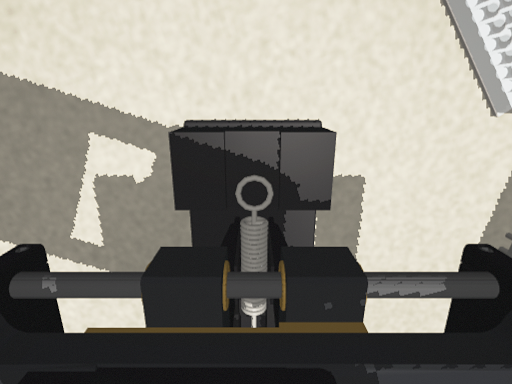

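{"op": "move_arm", "data": {
  "series": [
    [[0,0,-0.005],0,-1],
    [[0,0,-0.015],0,-1],
    [[0,0,-0.03],0,-1],
    [[0,0,-0.05],0,-1],
    [[0,0,-0.075],0,-1],
    [[0,0,-0.1],0,-1],
    [[0,0,-0.11],0,-1],
    [[0,0,-0.11],0,-1],
    [[0,0,-0.11],0,-1]
  ]
}}

```text
clock: 7.1
tcp_pos: [0.5338, -0.3371, 0.1327]
eef_rot: [-0.0, 0.988, -0.153, -0.0]
ft_force: [0.7, 0.5, -0.9]
grip_width: 0.0151
```

Run:
```python
from h import *
save('wrist','w6');save('side','s6');save('top','t6');p,M,s=pose();print(p,s['clock'],s['ft_force'],s['grip_width'],M[:,1])
zoom('w6',205,150,305,340,'z10',3.6)
q=np.array([*proj(load('s6'),p)]);print(q,proj(load('t6'),p))
u,v=q.astype(int);zoom('s6',u-35,v-30,u+35,v+25,'z11',11)
u,v=proj(load('t6'),p).astype(int);zoom('t6',u-35,v-25,u+35,v+25,'z12',11)
```

```text
[ 0.53318726 -0.33670574  0.13118035] 7.25 [ 0.41637704 -0.30548997 -0.5120966 ] 0.014949937070542626 [-3.02162523e-01 -9.53256052e-01 -8.42070497e-04]
[274.50386653 153.59942266] [349.16425853 194.46756514]
```

View pics/z10.png

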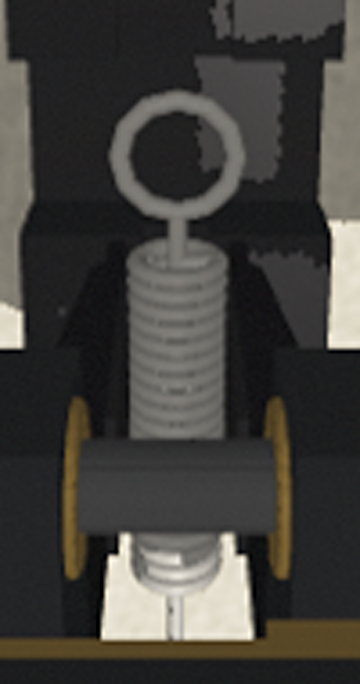

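View pics/z11.png

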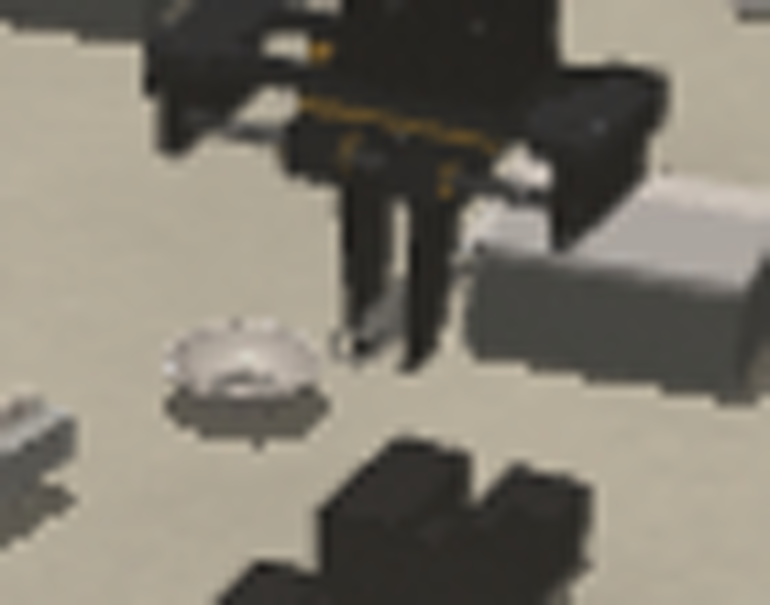

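View pics/z12.png

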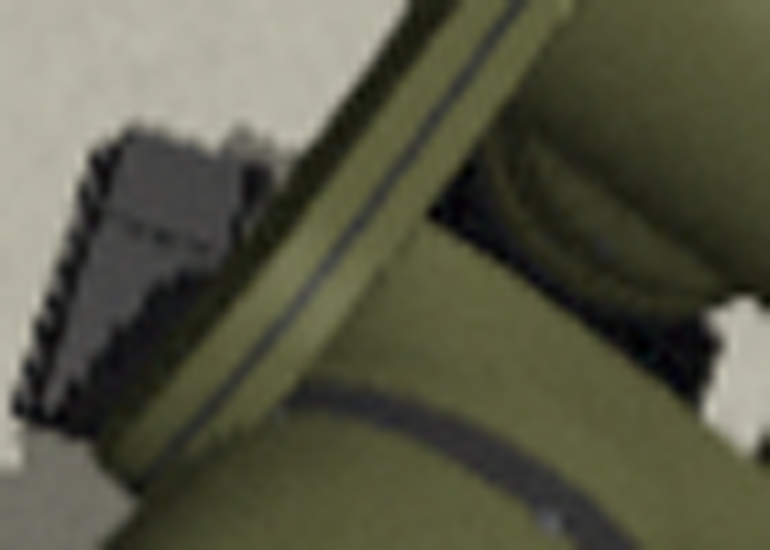

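Run:
```python
from h import *
for n,tz in(('w5',None),('w6',None)):
    w=load(n)
    # tcp from camera pose: camera in tool frame from w4 known pose
    T=w['world_from_camera']
    print(n,T[:3,3])
p4=np.array([.53412,-.33739,.02315])
w=load('w5');e=onz(w,254.2,192.7,.033)
h=np.radians(252.4);y=np.array([-.302,-.953,0]);x=np.cross(y,[0,0,-1.])
d=e-p4;print('w5 eye tool',d@x,d@y,d[2])
w=load('w6');p6=np.array([.53319,-.33671,.13118])
for z in(.008,.010,.012):
  e=onz(w,254.2,192.5,p6[2]+z);d=e-p6;print('w6',d@x,d@y)
  hk=onz(w,205+175/3.6,150+625/3.6,p6[2]+z)-p6;print('wire',hk@x,hk@y)
# target
h=np.radians(73.15);u=np.array([np.cos(h),np.sin(h)])
hole=np.array([.5043,.1391]);tcp=hole+u*.0675
print('tcp over hole',tcp,shift([*tcp,.12],[-u[0],-u[1]]),pose()[0],pose()[2]['ft_force'])
```

```text
w5 [ 0.55844026 -0.25938981  0.18598195]
w6 [ 0.55818289 -0.25918166  0.29557277]
w5 eye tool -3.3024843044604166e-05 -0.032865299147432483 0.009850000000000001
w6 0.0006721381833622775 -0.03168135534921349
wire 0.00033854455714222074 0.05899991524545904
w6 0.0006687177045322889 -0.032317586946185396
wire 0.0003393901787284978 0.057204022984059535
w6 0.0006652972257023876 -0.03295381854315738
wire 0.0003402358003148084 0.055408130722660126
tcp over hole [0.52386603 0.20370202] (array([-0.1721, -0.5123,  0.0121]), np.float64(-0.7374055561592898)) [ 0.53318726 -0.33670574  0.13118035] [ 0.41637704 -0.30548997 -0.5120966 ]
```

{"op": "move_arm", "data": {
  "series": [
    [[-0.015,-0.045,0.0],-0.7,-1],
    [[-0.03,-0.09,0.0],-0.7,-1],
    [[-0.045,-0.135,0.0],-0.7,-1],
    [[-0.06,-0.18,0.0],-0.7,-1],
    [[-0.075,-0.225,0.0],-0.7,-1],
    [[-0.09,-0.27,0.0],-0.7,-1],
    [[-0.105,-0.315,0.0],-0.7,-1],
    [[-0.12,-0.36,0.0],-0.7,-1],
    [[-0.135,-0.405,0.0],-0.7,-1],
    [[-0.15,-0.45,0.0],-0.7,-1],
    [[-0.165,-0.492,0.0],-0.7,-1],
    [[-0.172,-0.512,0.01],-0.7,-1]
  ]
}}

```text
clock: 8.45
tcp_pos: [0.5238, 0.2068, 0.1224]
eef_rot: [-0.001, 0.989, -0.145, -0.001]
ft_force: [-0.2, -0.8, -0.4]
grip_width: 0.0153
```

{"op": "move_arm", "data": {
  "series": [
    [[0,0,0],0,-1],
    [[0,0,0],0,-1]
  ]
}}

```text
clock: 8.65
tcp_pos: [0.5231, 0.2068, 0.1212]
eef_rot: [-0.001, 0.989, -0.145, -0.002]
ft_force: [0.2, -0.6, 0.2]
grip_width: 0.0155
```

Run:
```python
from h import *
save('wrist','w7');p,M,s=pose();print(p,s['clock'],s['ft_force'],s['grip_width'],M[:,1])
h=np.radians(73.15);u=np.array([np.cos(h),np.sin(h)])
hole=np.array([.5043,.1391]);tcp=hole+u*.0675
print(shift([*tcp,.08],[-u[0],-u[1]]))
```

```text
[0.52350943 0.20615254 0.1217449 ] 8.7 [ 0.48198555 -0.31041873  0.12125967] 0.01515524729258636 [-0.28756738 -0.95775978 -0.00110163]
(array([0.0012, 0.0023, 0.0417]), np.float64(0.13779619506928908))
```

View pics/w7.png

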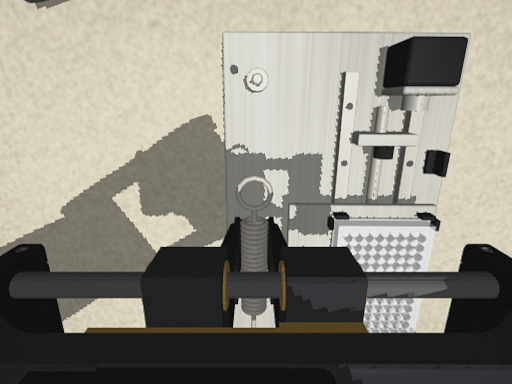

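{"op": "move_arm", "data": {
  "series": [
    [[0.001,0.002,0.01],0,-1],
    [[0.001,0.002,0.02],0,-1],
    [[0.001,0.002,0.03],0,-1],
    [[0.001,0.002,0.04],0,-1],
    [[0.001,0.002,0.042],0,-1],
    [[0.001,0.002,0.042],0,-1],
    [[0.001,0.002,0.042],0,-1]
  ]
}}

```text
clock: 9.4
tcp_pos: [0.5241, 0.2041, 0.08]
eef_rot: [-0.001, 0.989, -0.145, -0.001]
ft_force: [-0.6, -0.8, -0.3]
grip_width: 0.0156
```

Run:
```python
from h import *
save('wrist','w8');save('side','s8');save('top','t8');p,M,s=pose();print(p,s['clock'],s['ft_force'],s['grip_width'],M[:,1])
h=np.radians(73.15);u=np.array([np.cos(h),np.sin(h)])
hole=np.array([.5043,.1391]);tcp=hole+u*.0675
print(shift([*tcp,.06],[-u[0],-u[1]]))
zoom('w7',240,60,280,100,'z13',12)
zoom('w8',200,20,310,220,'z14',3.6)
u,v=proj(load('s8'),[.51,.16,.06]).astype(int);zoom('s8',u-50,v-40,u+50,v+35,'z15',8)
u,v=proj(load('t8'),[.51,.16,.06]).astype(int);zoom('t8',u-50,v-40,u+50,v+35,'z16',8)
```

```text
[0.5242242  0.20424377 0.08040139] 9.55 [ 0.32466067 -0.02213194 -0.98504113] 0.015151830963791477 [-0.28737088 -0.95781778 -0.00175203]
(array([-0.0001,  0.0007,  0.0204]), np.float64(0.14953956822466496))
```

View pics/z13.png

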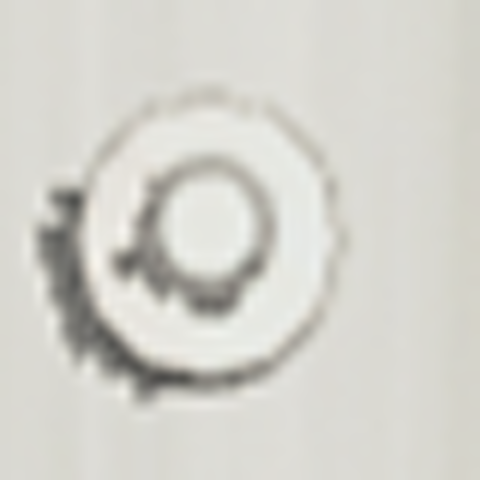

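View pics/z14.png

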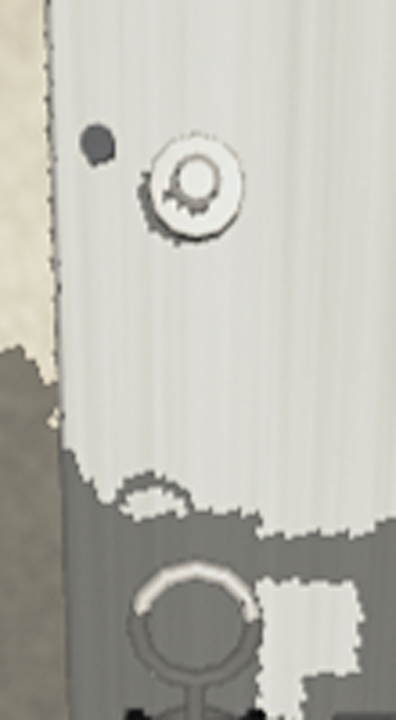

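View pics/z15.png

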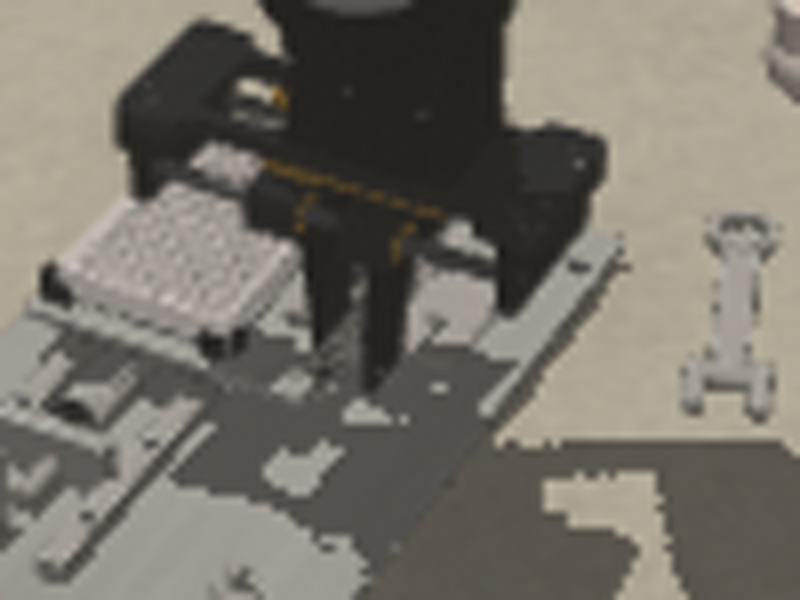

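View pics/z16.png

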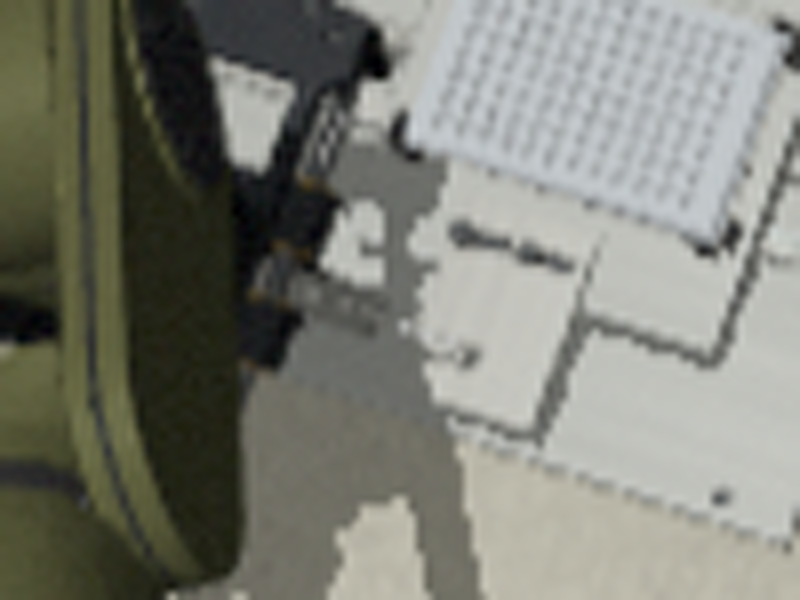

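Run:
```python
from h import *
a=onz(load('w7'),257.5,78.5,.0485);b=onz(load('w8'),254.4,70.,.0485);print(a,b)
print(tri(load('w7'),(257.5,78.5),load('w8'),(254.4,70.)))
hole=np.array([.5043,.1391])
h=np.radians(73.15);u=np.array([np.cos(h),np.sin(h)]);n=np.array([-u[1],u[0]])
for q in(a,b):d=q[:2]-hole;print(d@u,d@n)
e=onz(load('w8'),200+195/3.6,20+623/3.6,.0904);p=np.array([.5242,.2042]);d=e[:2]-p;print('eye',e,d@u,d@n)
f=load('t8');print(proj(f,[.5043,.1391,.05]),(lambda c:(c[0]-50+465/8,c[1]-40+353/8))(proj(f,[.51,.16,.06]).astype(int)))
tip=p-u*.0675;bend=p-u*.0725;print('pred bend',proj(f,[*bend,.0904]),'tip',proj(f,[*tip,.0724]),'hole from top0',onz(f,115+398/5.7,130+429/5.7,.05))
c=proj(f,[.51,.16,.06]).astype(int);print(c)
```

```text
[0.55342471 0.30030379 0.0485    ] [0.55299602 0.30026276 0.0485    ]
(array([0.55323957, 0.30036501, 0.04747108]), np.float64(0.0004294285351611683))
0.16852244947050712 -0.00028795426406803446
0.16835891695025598 0.00011043726487116466
eye [0.53349225 0.23555987 0.0904    ] 0.03270700861628568 0.00019688509406498995
[184.02478582 204.40929126] (np.float64(184.125), np.float64(205.125))
pred bend [182.32335209 203.15174333] tip [182.14114812 203.38054277] hole from top0 [0.50177589 0.13654836 0.05      ]
[176 201]
```

{"op": "move_arm", "data": {
  "series": [
    [[0,0.0007,0.005],0,-1],
    [[0,0.0007,0.01],0,-1],
    [[0,0.0007,0.014],0,-1],
    [[0,0.0007,0.017],0,-1],
    [[0,0.0007,0.018],0,-1],
    [[0,0.0007,0.018],0,-1]
  ]
}}

```text
clock: 10.15
tcp_pos: [0.5238, 0.2036, 0.0621]
eef_rot: [-0.001, 0.989, -0.145, -0.001]
ft_force: [0.3, 0.5, -0.5]
grip_width: 0.0154
```

```bash
cat > st.py <<'E'
from h import *
def st(hole=[.5043,.1391]):
    p,M,s=pose();h=np.radians(73.15);u=np.array([np.cos(h),np.sin(h)]);n=np.array([-u[1],u[0]])
    d=p[:2]-u*.0675-np.array(hole);F=s['ft_force']
    print('t',round(s['clock'],2),'tip-hole u,n mm',(1e3*np.array([d@u,d@n])).round(2),'tipbottom above tab mm',round(1e3*(p[2]-.0595),2),'F u,n,z',np.round([F[0]*u[0]+F[1]*u[1],F[0]*n[0]+F[1]*n[1],F[2]],2),'toolz tilt',M[:2,2].round(4),'w',round(s['grip_width'],4))
E
python3 -c "
from st import *
st()"
```

```text
t 10.15 tip-hole u,n mm [-0.14 -0.02] tipbottom above tab mm 2.57 F u,n,z [ 0.58 -0.09 -0.45] toolz tilt [-0.0018  0.002 ] w 0.0154
```

{"op": "move_arm", "data": {
  "series": [
    [[0,0,0.001],0,-1],
    [[0,0,0.002],0,-1],
    [[0,0,0.003],0,-1],
    [[0,0,0.003],0,-1]
  ]
}}

```text
clock: 10.55
tcp_pos: [0.5238, 0.2035, 0.0589]
eef_rot: [-0.001, 0.989, -0.145, -0.001]
ft_force: [-0.2, -0.2, -0.1]
grip_width: 0.0151
```

{"op": "move_arm", "data": {
  "series": [
    [[0,0,0.001],0,-1],
    [[0,0,0.001],0,-1]
  ]
}}

```text
clock: 10.75
tcp_pos: [0.5236, 0.2035, 0.0578]
eef_rot: [-0.001, 0.989, -0.145, -0.001]
ft_force: [0.4, 0.6, -0.9]
grip_width: 0.0153
```

```bash
python3 -c "
from st import *
st();save('wrist','w9');st();zoom('w9',200,20,310,220,'z17',3.6)"
```

```text
t 10.75 tip-hole u,n mm [-0.25  0.16] tipbottom above tab mm -1.72 F u,n,z [ 0.69 -0.23 -0.89] toolz tilt [-0.0023  0.0019] w 0.0153
t 10.8 tip-hole u,n mm [-0.21  0.12] tipbottom above tab mm -1.64 F u,n,z [ 0.21  0.12 -1.13] toolz tilt [-0.0021  0.002 ] w 0.0151
```

View pics/z17.png

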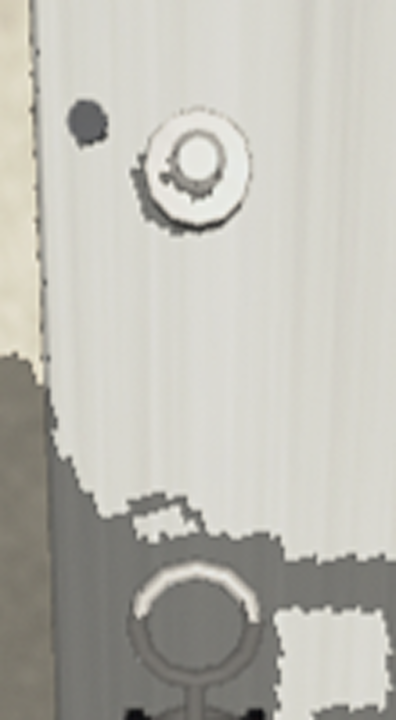

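{"op": "move_arm", "data": {
  "series": [
    [[0,-0.0002,0.001],0,-1],
    [[0,-0.0005,0.002],0,-1],
    [[0,-0.0007,0.003],0,-1],
    [[0,-0.0007,0.003],0,-1]
  ]
}}

```text
clock: 11.2
tcp_pos: [0.5237, 0.2042, 0.0546]
eef_rot: [-0.001, 0.989, -0.145, -0.001]
ft_force: [-0.1, 0.5, 0.3]
grip_width: 0.0149
```

```bash
python3 -c "
from st import *
st();save('wrist','w10');st();save('top','t10');save('side','s10')
zoom('w10',200,20,310,220,'z18',3.6);zoom('t10',160,180,230,230,'z19',11);zoom('s10',215,195,295,255,'z20',10)"
```

```text
t 11.2 tip-hole u,n mm [0.45 0.26] tipbottom above tab mm -4.86 F u,n,z [0.42 0.21 0.3 ] toolz tilt [-0.0025  0.0019] w 0.0149
t 11.25 tip-hole u,n mm [0.42 0.23] tipbottom above tab mm -4.8 F u,n,z [ 0.5  -0.27 -0.91] toolz tilt [-0.0025  0.0019] w 0.0154
```

View pics/z18.png

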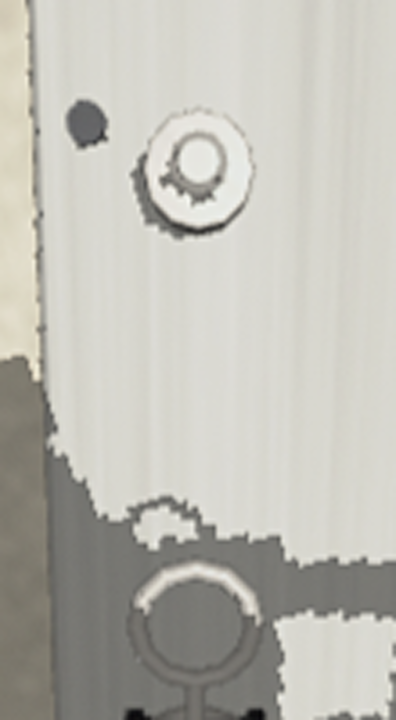

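View pics/z19.png

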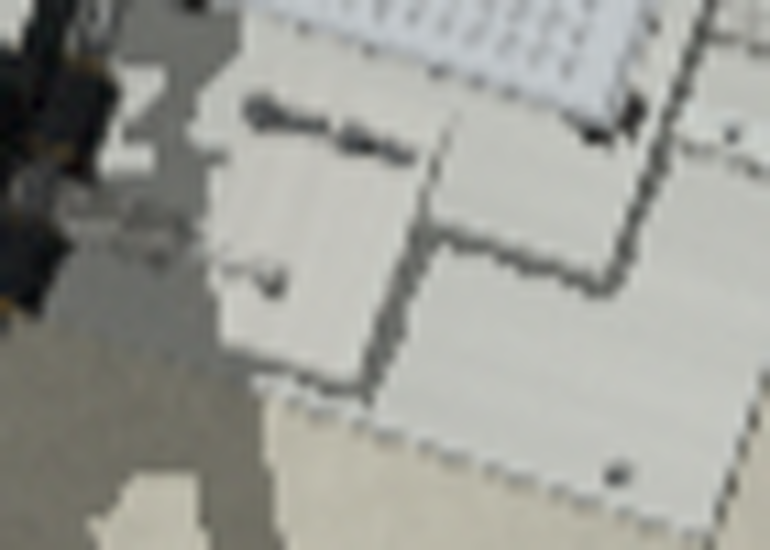

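View pics/z20.png

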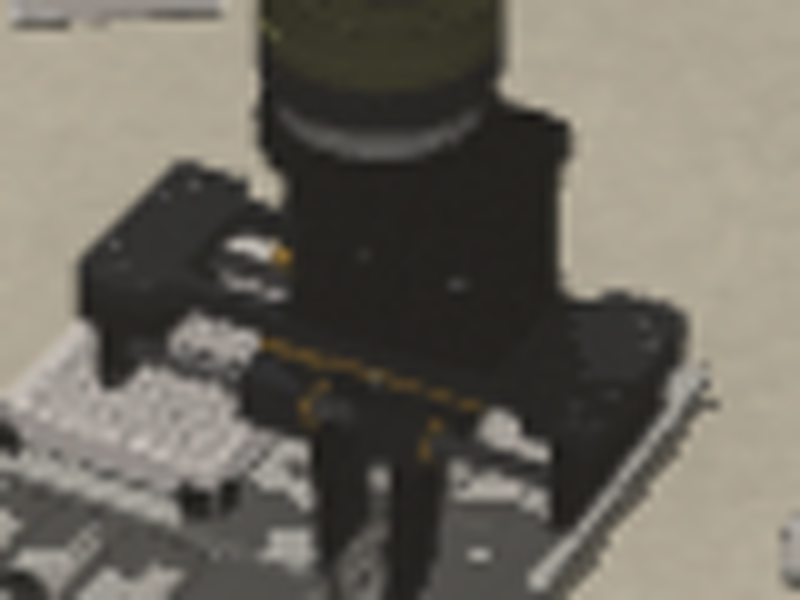

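{"op": "move_arm", "data": {
  "series": [
    [[0,-0.0002,0.001],0,-1],
    [[0,-0.0005,0.002],0,-1],
    [[0,-0.0007,0.003],0,-1],
    [[0,-0.001,0.004],0,-1],
    [[0,-0.001,0.004],0,-1]
  ]
}}

```text
clock: 11.85
tcp_pos: [0.524, 0.2051, 0.0506]
eef_rot: [-0.001, 0.989, -0.145, -0.001]
ft_force: [0.3, -0.0, 0.0]
grip_width: 0.0154
```

```bash
python3 -c "
from st import *
st();save('wrist','w11');st()
zoom('w11',200,20,310,220,'z21',3.6)"
```

```text
t 11.85 tip-hole u,n mm [1.41 0.29] tipbottom above tab mm -8.91 F u,n,z [ 0.08 -0.29  0.01] toolz tilt [-0.0026  0.0018] w 0.0154
t 11.9 tip-hole u,n mm [1.48 0.23] tipbottom above tab mm -8.79 F u,n,z [-0.1  -0.54 -0.82] toolz tilt [-0.0024  0.0019] w 0.015
```

View pics/z21.png

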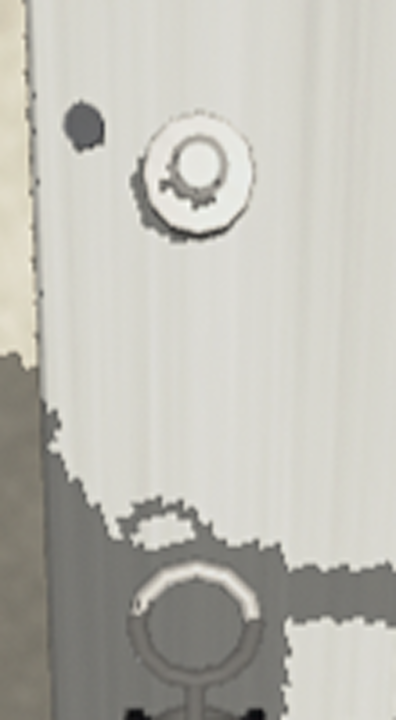

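{"op": "move_arm", "data": {
  "series": [
    [[0,-0.0005,0.0015],0,-1],
    [[0,-0.0008,0.003],0,-1],
    [[0,-0.0012,0.0045],0,-1],
    [[0,-0.0016,0.006],0,-1],
    [[0,-0.0018,0.007],0,-1],
    [[0,-0.0018,0.007],0,-1]
  ]
}}

```text
clock: 12.5
tcp_pos: [0.5244, 0.2069, 0.0435]
eef_rot: [-0.001, 0.989, -0.145, -0.002]
ft_force: [-0.4, -0.8, -0.3]
grip_width: 0.0157
```

```bash
python3 -c "
from st import *
st();save('wrist','w12');st();save('top','t12')
zoom('w12',200,20,310,220,'z22',3.6);zoom('t12',160,180,230,230,'z23',11)"
```

```text
t 12.5 tip-hole u,n mm [3.24 0.38] tipbottom above tab mm -16.05 F u,n,z [-0.87  0.15 -0.33] toolz tilt [-0.0028  0.0018] w 0.0157
t 12.55 tip-hole u,n mm [3.24 0.32] tipbottom above tab mm -15.94 F u,n,z [-0.25  0.32 -0.2 ] toolz tilt [-0.0027  0.0018] w 0.0155
```

View pics/z22.png

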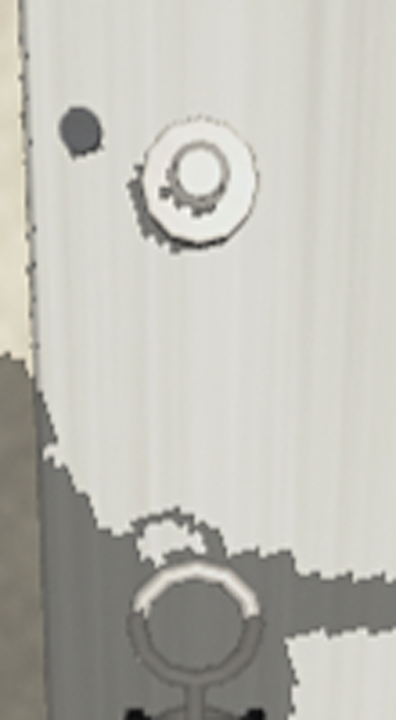

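View pics/z23.png

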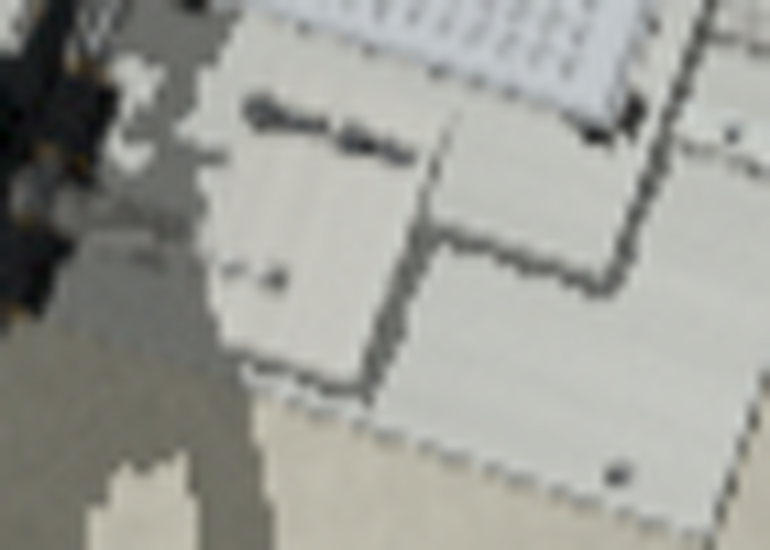

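{"op": "move_arm", "data": {
  "series": [
    [[0.0002,-0.003,0],0,-1],
    [[0.0002,-0.006,0],0,-1],
    [[0.0002,-0.01,0],0,-1],
    [[0.0002,-0.014,0],0,-1],
    [[0.0002,-0.018,0],0,-1],
    [[0.0002,-0.022,0],0,-1],
    [[0.0002,-0.022,0],0,-1]
  ]
}}

```text
clock: 13.3
tcp_pos: [0.5314, 0.2287, 0.0438]
eef_rot: [-0.001, 0.989, -0.145, -0.001]
ft_force: [-0.5, -0.4, -0.0]
grip_width: 0.0154
```

```bash
python3 -c "
from st import *
st();save('wrist','w13');st();save('top','t13')
zoom('w13',200,20,310,220,'z24',3.6);zoom('t13',130,170,240,240,'z25',7.2)"
```

```text
t 13.3 tip-hole u,n mm [26.09  0.06] tipbottom above tab mm -15.7 F u,n,z [-0.53  0.37 -0.02] toolz tilt [-0.002   0.0026] w 0.0154
t 13.35 tip-hole u,n mm [26.02  0.08] tipbottom above tab mm -15.7 F u,n,z [-0.97 -0.31 -0.7 ] toolz tilt [-0.0019  0.0028] w 0.0155
```

View pics/z24.png

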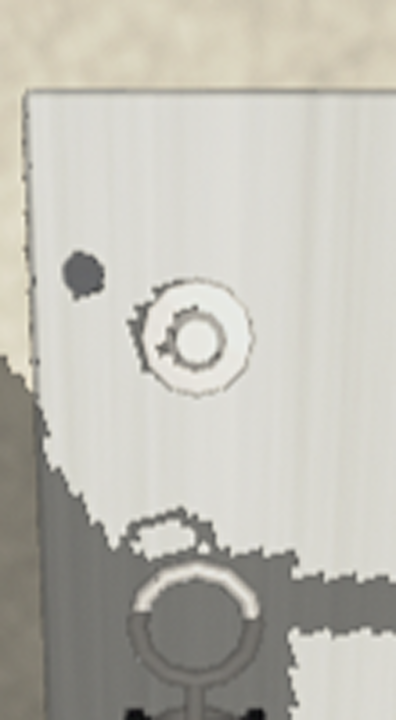

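View pics/z25.png

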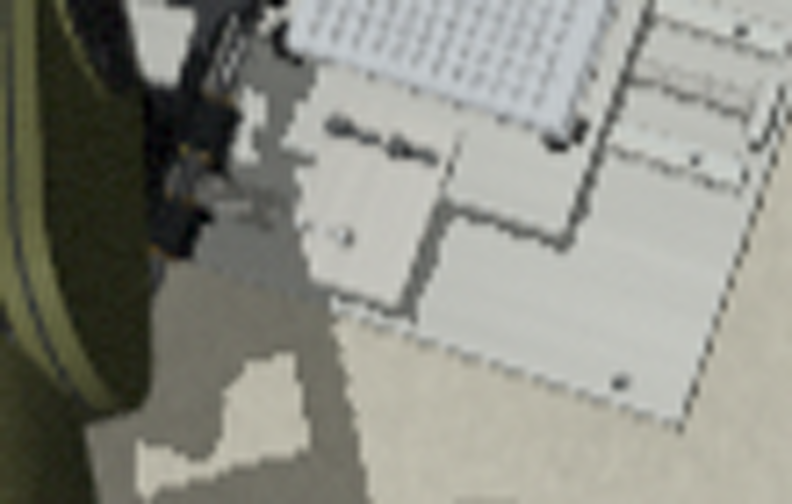

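{"op": "move_arm", "data": {
  "series": [
    [[0,-0.004,0],0,-1],
    [[0,-0.008,0],0,-1],
    [[0,-0.012,0],0,-1],
    [[0,-0.016,0],0,-1],
    [[0,-0.02,0],0,-1],
    [[0,-0.022,0],0,-1],
    [[0,-0.022,0],0,-1]
  ]
}}

```text
clock: 14.1
tcp_pos: [0.5375, 0.2494, 0.0436]
eef_rot: [-0.001, 0.989, -0.145, -0.001]
ft_force: [-1.2, -6.1, -0.7]
grip_width: 0.0154
```

```bash
python3 -c "
from st import *
st();save('wrist','w14');st();save('top','t14');st()
zoom('w14',200,20,310,220,'z26',3.6);zoom('t14',130,170,240,240,'z27',7.2)"
```

```text
t 14.1 tip-hole u,n mm [47.73  0.22] tipbottom above tab mm -15.86 F u,n,z [-6.16 -0.65 -0.69] toolz tilt [-0.0025  0.0018] w 0.0154
t 14.15 tip-hole u,n mm [47.61  0.25] tipbottom above tab mm -15.91 F u,n,z [-5.67 -0.51 -0.26] toolz tilt [-0.0027  0.0017] w 0.0153
t 14.2 tip-hole u,n mm [47.57  0.23] tipbottom above tab mm -15.89 F u,n,z [-4.68 -0.69 -0.96] toolz tilt [-0.0026  0.0017] w 0.0156
```

View pics/z26.png

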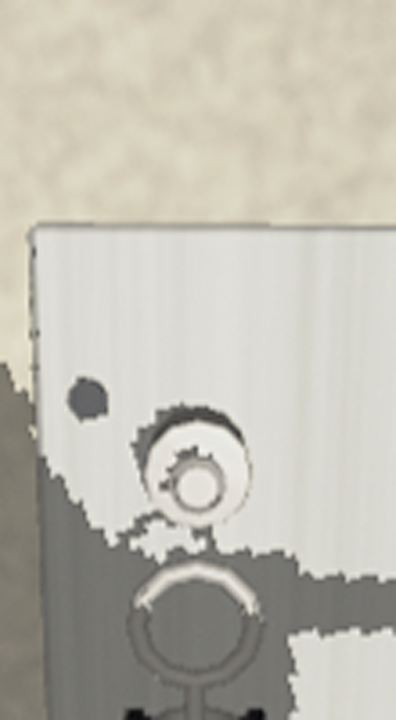

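View pics/z27.png

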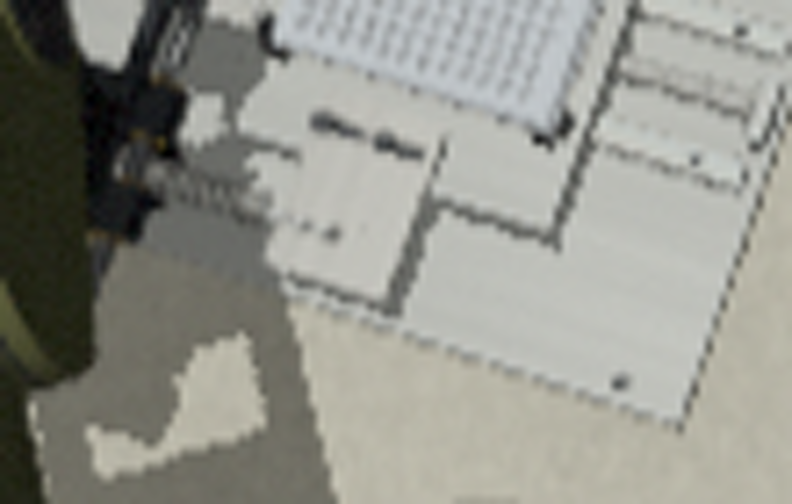

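Run:
```python
from h import *
w=load('w14')
P=onz(w,200+197/3.6,20+486/3.6,.0485)
for z in(.052,.0535,.055):
    e=onz(w,200+195.5/3.6,20+623/3.6,z);t,M,s=pose();d=M.T@(P-e);print(z,P,e,d.round(4))
```

```text
0.052 [0.55298253 0.30029678 0.0485    ] [0.54676577 0.28027098 0.052     ] [ 0.0002 -0.021   0.0035]
0.0535 [0.55298253 0.30029678 0.0485    ] [0.54690388 0.28072948 0.0535    ] [ 0.0002 -0.0205  0.005 ]
0.055 [0.55298253 0.30029678 0.0485    ] [0.54704198 0.28118798 0.055     ] [ 0.0002 -0.02    0.0065]
```

{"op": "move_arm", "data": {
  "force": 40,
  "series": [
    [[0,-0.003,-0.001],0,-1],
    [[0,-0.006,-0.001],0,-1],
    [[0,-0.009,-0.001],0,-1],
    [[0,-0.012,-0.001],0,-1],
    [[0,-0.015,-0.001],0,-1],
    [[0,-0.018,-0.001],0,-1],
    [[0,-0.0205,-0.001],0,-1],
    [[0,-0.0205,-0.001],0,-1]
  ]
}}

```text
clock: 15.0
tcp_pos: [0.5426, 0.2679, 0.0438]
eef_rot: [0.001, 0.989, -0.145, -0.002]
ft_force: [-1.4, -7.6, -2.4]
grip_width: 0.0154
```

```bash
python3 -c "
from st import *
st();save('wrist','w15');st();save('top','t15');st()
zoom('w15',200,120,310,220,'z28',7);zoom('t15',130,170,240,240,'z29',7.2)"
```

```text
t 15.0 tip-hole u,n mm [66.84  0.64] tipbottom above tab mm -15.71 F u,n,z [-7.64 -0.88 -2.42] toolz tilt [-0.0048 -0.0012] w 0.0154
t 15.05 tip-hole u,n mm [66.68  0.64] tipbottom above tab mm -15.75 F u,n,z [-7.59 -0.66 -1.13] toolz tilt [-0.0048 -0.0014] w 0.0152
t 15.1 tip-hole u,n mm [66.64  0.67] tipbottom above tab mm -15.79 F u,n,z [-8.38 -1.43 -2.14] toolz tilt [-0.0049 -0.0014] w 0.0152
```

View pics/z28.png

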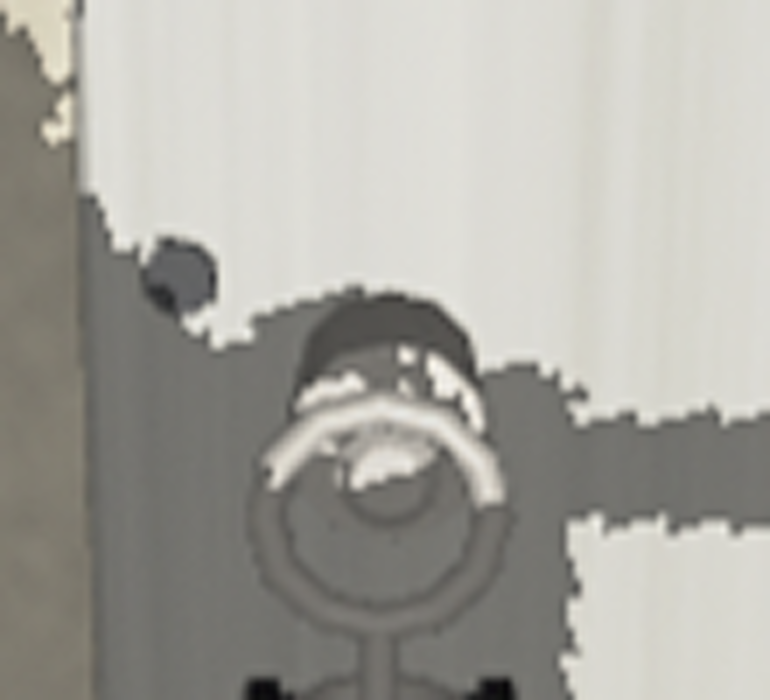

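View pics/z29.png

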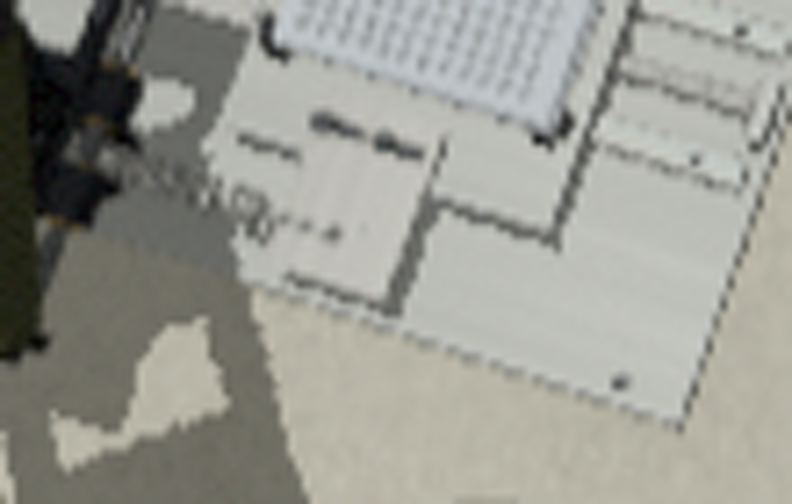

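Run:
```python
from h import *
w=load('w15')
P=onz(w,200+390/7,120+477/7,.0488)
for z in(.0525,.0537,.055):
    e=onz(w,200+382/7,120+515/7,z);t,M,s=pose();d=M.T@(P-e);print(z,P,e,d.round(4))
```

```text
0.0525 [0.55322788 0.30028178 0.0488    ] [0.55201972 0.29849565 0.0525    ] [ 0.0007 -0.0021  0.0037]
0.0537 [0.55322788 0.30028178 0.0488    ] [0.55213227 0.29886916 0.0537    ] [ 0.0007 -0.0017  0.0049]
0.055 [0.55322788 0.30028178 0.0488    ] [0.55225421 0.2992738  0.055     ] [ 0.0007 -0.0013  0.0062]
```

{"op": "move_arm", "data": {
  "force": 30,
  "series": [
    [[0.0007,-0.001,0],0,-1],
    [[0.0007,-0.0022,0],0,-1],
    [[0.0007,-0.0022,0.001],0,-1],
    [[0.0007,-0.0022,0.002],0,-1],
    [[0.0007,-0.0022,0.002],0,-1]
  ]
}}

```text
clock: 15.6
tcp_pos: [0.543, 0.2683, 0.0411]
eef_rot: [0.003, 0.989, -0.144, -0.003]
ft_force: [-1.6, -8.3, 0.0]
grip_width: 0.0154
```

```bash
python3 -c "
from st import *
st();save('wrist','w16');st();
zoom('w16',200,120,310,220,'z30',7)"
```

```text
t 15.6 tip-hole u,n mm [67.34  0.36] tipbottom above tab mm -18.43 F u,n,z [-8.44 -0.85  0.04] toolz tilt [-0.0074 -0.0045] w 0.0154
t 15.65 tip-hole u,n mm [67.36  0.35] tipbottom above tab mm -18.38 F u,n,z [-7.79  0.37  1.23] toolz tilt [-0.0074 -0.0045] w 0.0153
```

View pics/z30.png

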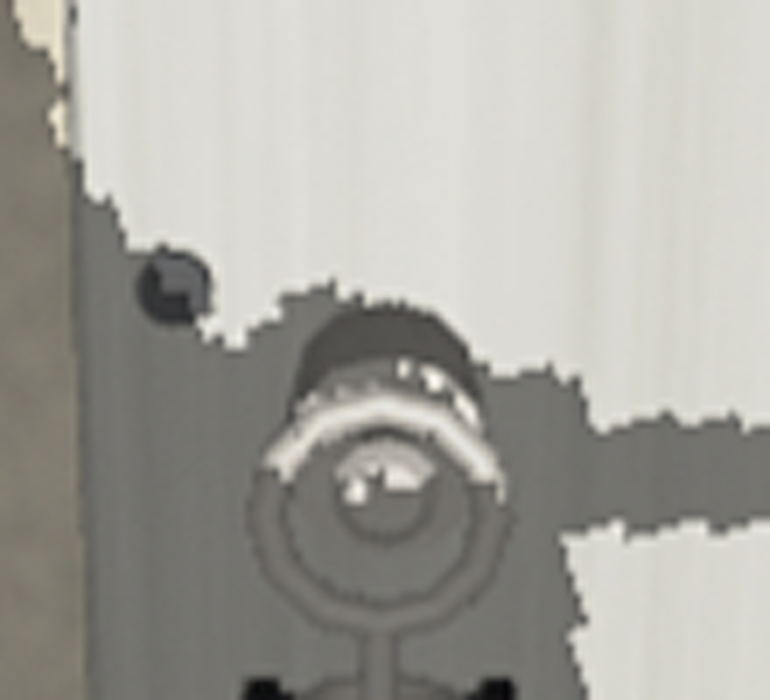

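{"op": "move_arm", "data": {
  "series": [
    [[0.0006,-0.0025,0],0,-1],
    [[0.0006,-0.0025,0.001],0,-1],
    [[0.0006,-0.0025,0.002],0,-1],
    [[0.0006,-0.0025,0.003],0,-1],
    [[0.0006,-0.0025,0.003],0,-1]
  ]
}}

```text
clock: 16.15
tcp_pos: [0.5435, 0.2692, 0.0377]
eef_rot: [0.004, 0.99, -0.144, -0.004]
ft_force: [-3.0, -8.2, 1.1]
grip_width: 0.0152
```

```bash
python3 -c "
from st import *
st();save('wrist','w17');st();save('side','s17')
zoom('w17',200,120,310,220,'z31',7);zoom('s17',200,210,280,270,'z32',10)"
```

```text
t 16.15 tip-hole u,n mm [68.41  0.18] tipbottom above tab mm -21.81 F u,n,z [-8.67  0.5   1.13] toolz tilt [-0.01   -0.0075] w 0.0152
t 16.2 tip-hole u,n mm [68.46  0.15] tipbottom above tab mm -21.73 F u,n,z [-8.01  0.82  1.79] toolz tilt [-0.0099 -0.0075] w 0.0151
```

View pics/z31.png

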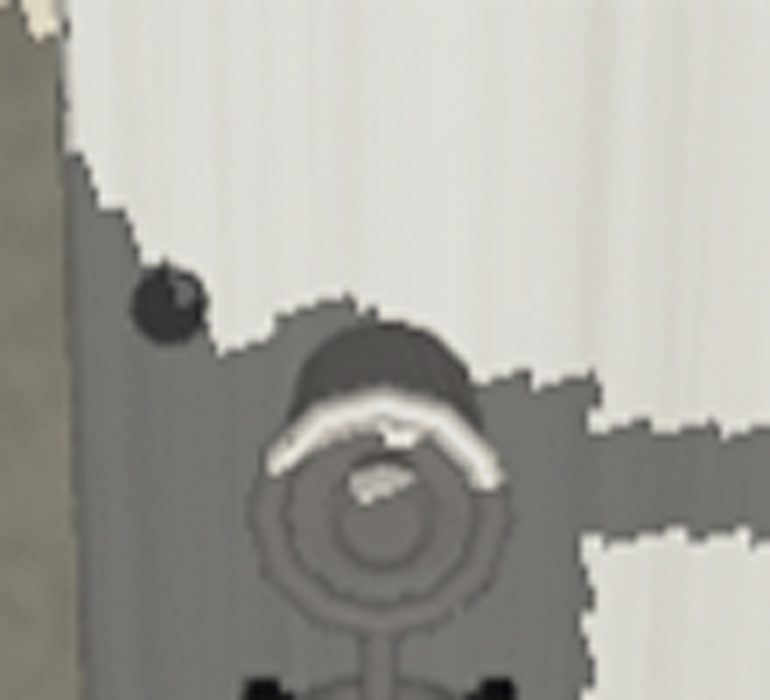

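View pics/z32.png

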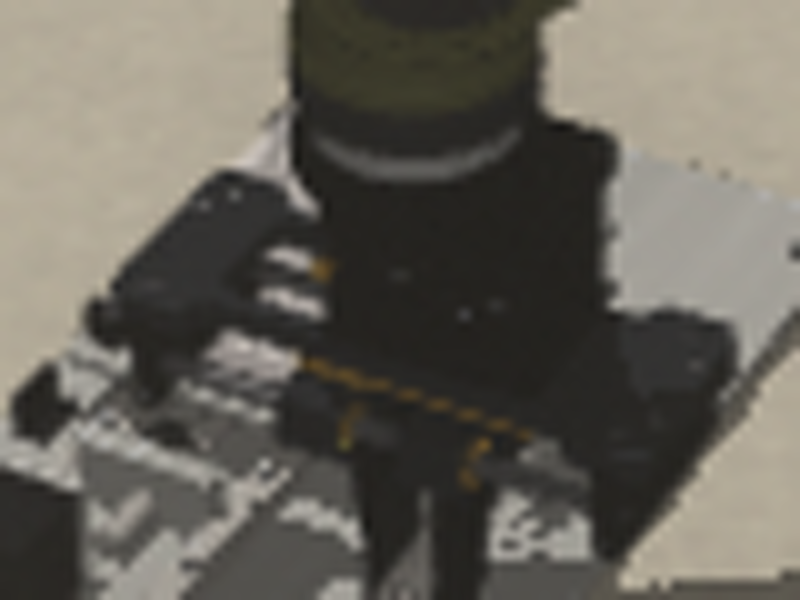

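{"op": "move_arm", "data": {
  "series": [
    [[0.0002,-0.001,0.001],0,-1],
    [[0.0002,-0.001,0.002],0,-1],
    [[0.0002,-0.001,0.003],0,-1],
    [[0.0002,-0.001,0.004],0,-1],
    [[0.0002,-0.001,0.0045],0,-1],
    [[0.0002,-0.001,0.0045],0,-1]
  ]
}}

```text
clock: 16.85
tcp_pos: [0.5433, 0.269, 0.0331]
eef_rot: [0.006, 0.99, -0.144, -0.005]
ft_force: [-3.8, -7.2, 2.5]
grip_width: 0.0154
```

```bash
python3 -c "
from st import *
st();save('wrist','w18');st();save('top','t18');st()
zoom('w18',200,120,310,220,'z33',7);zoom('t18',130,170,240,240,'z34',7.2)"
```

```text
t 16.85 tip-hole u,n mm [68.17  0.33] tipbottom above tab mm -26.37 F u,n,z [-7.96  1.55  2.45] toolz tilt [-0.0122 -0.0102] w 0.0154
t 16.9 tip-hole u,n mm [68.15  0.33] tipbottom above tab mm -26.37 F u,n,z [-7.47  0.44  2.12] toolz tilt [-0.0122 -0.0102] w 0.0151
t 16.95 tip-hole u,n mm [68.21  0.31] tipbottom above tab mm -26.32 F u,n,z [-7.92 -1.1   1.9 ] toolz tilt [-0.0121 -0.0101] w 0.0152
```

View pics/z33.png

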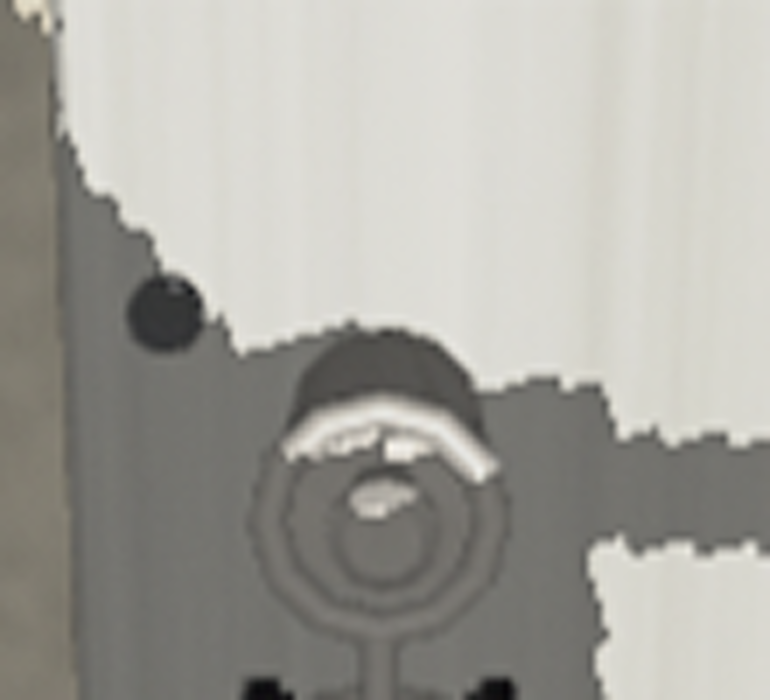

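View pics/z34.png

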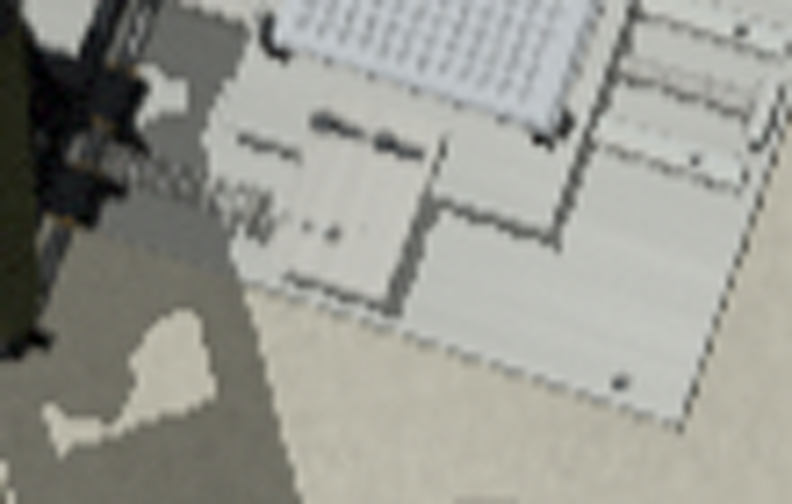

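{"op": "move_arm", "data": {
  "series": [
    [[0,0.0015,0],0,-1],
    [[0,0.003,0],0,-1],
    [[0,0.0045,0],0,-1],
    [[0,0.0045,0],0,-1]
  ]
}}

```text
clock: 17.35
tcp_pos: [0.542, 0.2653, 0.0333]
eef_rot: [0.005, 0.989, -0.144, -0.005]
ft_force: [-2.3, -1.1, -0.7]
grip_width: 0.015
```

```bash
python3 -c "
from st import *
st();save('wrist','w19');st();st()
zoom('w19',200,120,310,220,'z35',7)"
```

```text
t 17.35 tip-hole u,n mm [64.19  0.49] tipbottom above tab mm -26.15 F u,n,z [-1.76  1.84 -0.68] toolz tilt [-0.0121 -0.0092] w 0.015
t 17.4 tip-hole u,n mm [64.17  0.49] tipbottom above tab mm -26.18 F u,n,z [-1.7   1.02 -0.64] toolz tilt [-0.0122 -0.0094] w 0.0153
t 17.4 tip-hole u,n mm [64.17  0.49] tipbottom above tab mm -26.18 F u,n,z [-1.7   1.02 -0.64] toolz tilt [-0.0122 -0.0094] w 0.0153
```

View pics/z35.png

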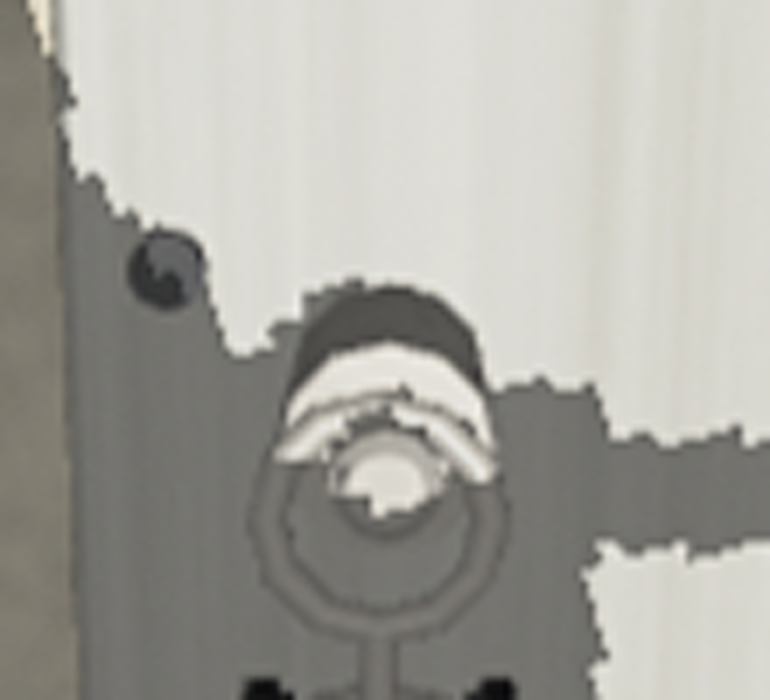

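{"op": "move_arm", "data": {
  "series": [
    [[0,0,0],0,-0.65],
    [[0,0,0],0,-0.5],
    [[0,0,0],0,-0.4],
    [[0,0,0],0,-0.4],
    [[0,0,0],0,-0.4]
  ]
}}

```text
clock: 17.9
tcp_pos: [0.5423, 0.2655, 0.0335]
eef_rot: [0.005, 0.989, -0.144, -0.005]
ft_force: [-0.2, -0.0, 0.2]
grip_width: 0.0284
```

```bash
python3 -c "
from st import *
st();save('wrist','w20');st();save('top','t20')
zoom('w20',180,100,330,330,'z36',3);zoom('t20',130,170,240,240,'z37',7.2)"
```

```text
t 17.9 tip-hole u,n mm [64.45  0.3 ] tipbottom above tab mm -25.98 F u,n,z [-0.1   0.18  0.2 ] toolz tilt [-0.0116 -0.009 ] w 0.0284
t 17.95 tip-hole u,n mm [64.33  0.33] tipbottom above tab mm -26.03 F u,n,z [-0.22 -0.01 -0.28] toolz tilt [-0.0117 -0.0091] w 0.0282
```

View pics/z36.png

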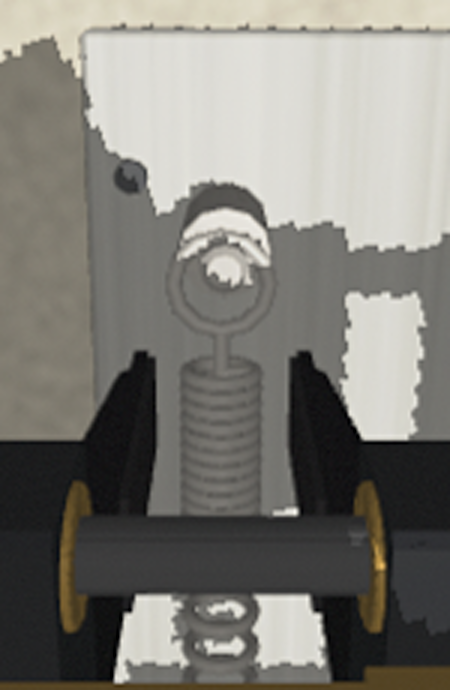

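View pics/z37.png

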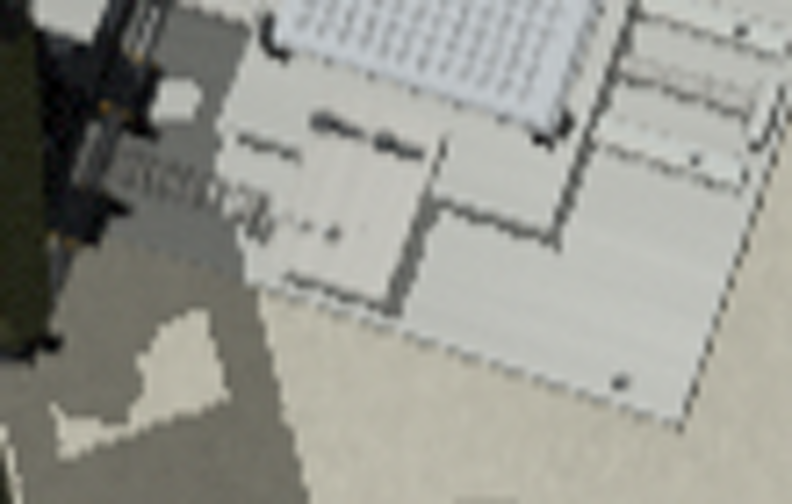

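{"op": "move_arm", "data": {
  "series": [
    [[0,0,-0.005],0,-0.4],
    [[0,0,-0.015],0,-0.4],
    [[0,0,-0.03],0,-0.4],
    [[0,0,-0.05],0,-0.4],
    [[0,0,-0.08],0,-0.4],
    [[0,0,-0.11],0,-0.4],
    [[0,0.02,-0.14],0,-0.4],
    [[0,0.05,-0.16],0,-0.4],
    [[0,0.07,-0.17],0,-0.4],
    [[0,0.07,-0.17],0,-0.4],
    [[0,0.07,-0.17],0,-0.4]
  ]
}}

```text
clock: 19.1
tcp_pos: [0.5245, 0.1999, 0.2056]
eef_rot: [0.005, 0.989, -0.145, -0.004]
ft_force: [0.2, 0.5, 0.2]
grip_width: 0.0288
```

```bash
python3 -c "
from st import *
st();save('wrist','w21');save('side','s21')
zoom('w21',190,20,320,290,'z38',2.2);zoom('s21',180,195,300,285,'z39',6.6)"
```

```text
t 19.1 tip-hole u,n mm [-3.41 -1.72] tipbottom above tab mm 146.07 F u,n,z [ 0.54 -0.03  0.15] toolz tilt [-0.0097 -0.0082] w 0.0288
```

View pics/z38.png

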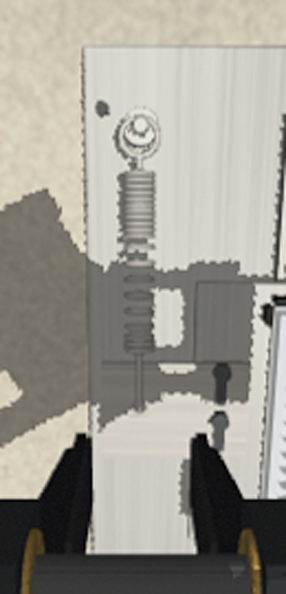

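View pics/z39.png

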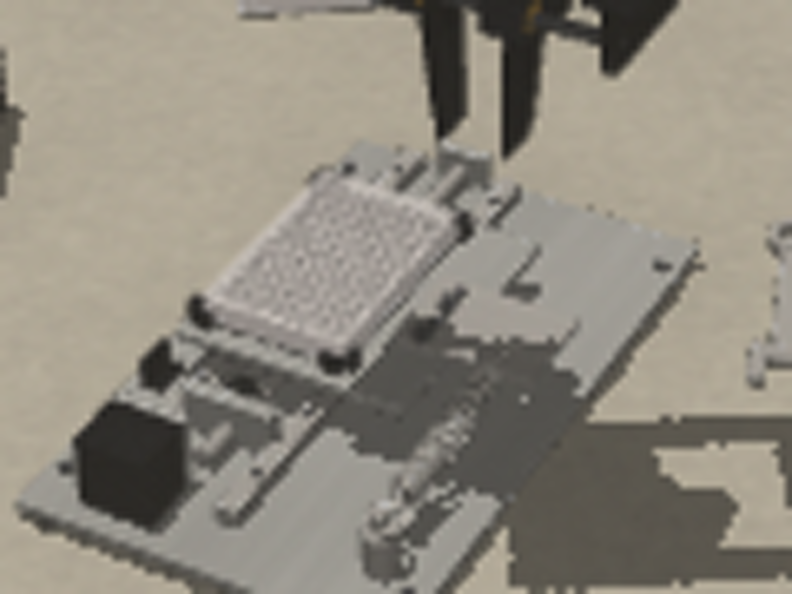

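```bash
python3 -c "
from h import *
w=load('w21');P=onz(w,190+139/2.2,20+124/2.2,.049);b=onz(w,190+140/2.2,20+408/2.2,.0515);e=onz(w,190+138.5/2.2,20+135/2.2,.042)
print(P,b,e,np.linalg.norm((P-b)[:2]),'stretch',np.linalg.norm((e-b)[:2])-.105)
zoom('w21',235,50,275,110,'z40',9)
"
```

```text
[0.55258029 0.30057757 0.049     ] [0.51258377 0.16507633 0.0515    ] [0.55100472 0.29636404 0.042     ] 0.1412809500756429 stretch 0.03179411513450196
```

View pics/z40.png

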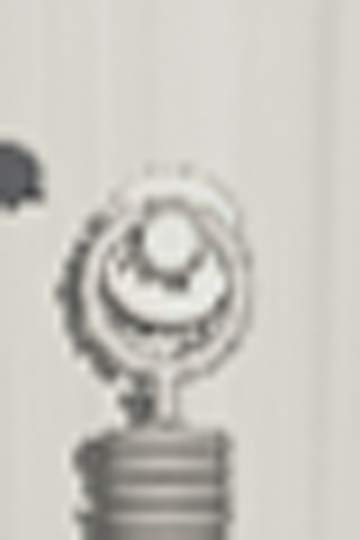

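```bash
python3 -c "
from h import *
print(sign_off())"
```

```text
the job is handed in; nothing more can be done
None
```

The spring is refitted and the job is handed in, at about 19 s of the 67 s allowed. It runs from the hole in the carriage's spring tab to the post, and the carriage is pulled in to its home stop.

- **Hook:** I took the spring from the foam and lowered the hook into the hole along its lean. There was no contact force above the sensor noise, about 1 N.
- **Carriage and stretch:** Pulling towards the post drew the carriage home. I took it as home because from there the spring stretched, the force rose to about 8 N, and the tab stopped moving in the top view.
- **Eye:** I set the eye over the head, lowered it to the neck and eased back. The pull on the gripper fell from about 8 N to about 1.7 N, so the post was carrying the load before I let go.

**Last checks:**
- The last wrist picture shows the far side of the eye under the head, with the arm well clear.
- The measured stretch is about 0.031 m, inside the 0.012 to 0.036 range. From the pull-back before release I estimate a peak of about 0.036 m, below the 0.05 limit.
- The hook is still in the tab.
- I touched no other item on the bench.

**Less certain points:**
- I did not measure the eye's final height directly. It follows from the tool height, the shift of load to the post and the view of the head over the eye.
- While the eye was being lowered, the upward reaction reached about 2 to 2.5 N, so the spring pressed on the tab with about 3 N at that point.
- The first top-view reading of the post was about 14 mm off. I used the wrist-camera readings instead, which agreed with each other to within 1 mm.

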